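Fill the fold of a triangular log mould from a safety-capped jar

ROBOT

A 6-joint arm with a two-finger parallel gripper is mounted at the origin on the work surface. World frame = base frame: x ahead of the robot, y to its left, z up, the work surface at z = 0. Lengths are in m, angles in degrees, forces in N, time in s.
With the tool pointing down it reaches from about 0.25 to 0.725 m from the base axis. Payload 9.7 kg.
Tool frame: the origin (TCP) lies at the very end of the fingers, on their centre line; the grasp point (between the pads) lies 19 mm behind it (bot.grip_depth is the distance from the TCP to the grasp point, in m); z points along the fingers, y is the direction in which the jaws open and shut (so a half turn about z gives the same grasp; the last joint's range is limited). The gripper opens to 85 mm and grips with 20 to 120 N. Pads are 22 mm wide; open, the fingers measure 114 mm over their backs; the gripper's body (76 mm by 85 mm) begins 54 mm behind the grasp point. The pads swing forward as they close: fully open they stand 13 mm farther back than shut.
Start: joints at [-63.083, 4.979, 10.078, 95.1, 0, 90], TCP at [0.249, -0.49, 0.231] pointing down, gripper open.
Joint ranges: [-179.16, 179.16], [-48.56, 103.87], [-65.8, 70.77], [-126.05, 130.52], [-82.76, 87.17], [-180, 180]. Speed limits (degrees/s): [127.2, 127.2, 147.25, 180, 180, 180].

INTERFACE

Orientations are given as [roll, pitch, yaw] about the fixed x, y, z axes, in that order (R = Rz(yaw) Ry(pitch) Rx(roll)).
In Python, from workcell import telemetry, optics, order, bot gives the robot as it stands. The module is installed in compiled form; this text tells all that it offers.
- The arm moves only by the shell command python3 -m inch 'ROWS' [FORCE]. ROWS is JSON, a list of rows, each a list of 7 numbers: the shift along the tool's x, y, z in m, then the turn, a rotation vector about the tool's x, y, z in rad, then the closure, from 0 (fully open) to 1 (shut). In form: [[tx, ty, tz, rx, ry, rz, grip], ...]. A call has 1 to 12 rows; each row is the pose to reach, as a shift and turn from the pose commanded when the call began, along the tool's axes at that moment; what a row does not reach only later rows make up. A row lasts 1/12 s, in which the tool goes at most 41.7 mm and 7.16 degrees, less where a joint would pass 70% of its speed; a pose out of reach is approached as far as the arm can. A call with a gripper value outside its range is refused whole. The fingers move at their own pace and stop on an object; FORCE is the grip in N (left out, the last holds). Time passes only in rows, so rows that repeat a pose let the fingers close. It gives the time, the measured TCP pose, the force and the opening at its end, in the units of the state.
- telemetry.get_obs(): the state, without advancing time (a new reading comes with each control period).
- optics.camera(name): name is "side" or "top" or "wrist"; returns (picture, depth): 400x640x3 uint8, red, green, blue; 400x640 float32, m along the optical axis (not along the pixel's ray), 0 where there is no reading.
- optics.camera_info(name): a dict with "camera_matrix" (3x3 intrinsics, pixels), "xyz" and "attitude" of the camera in the world; the wrist camera has in their place "mount" (4x4, takes a point from camera to tool coordinates, whose origin is the TCP and whose axes are the flange's). Camera axes: x right, y down, z forward; pixel columns grow to the right and rows downward; lengths in m; the calibration is good to about 2 mm. A picture is of the moment at which its call begins: read the wrist's pose just before it. camera_info takes no time and is no camera call.
- order.job_done(): hands the job in, once; it reports no verdict.
The state is a dict: "time": time; "q": joint angles; "qd": joint speeds; "joint_efforts": joint torques, N m; "ee_pos": TCP position; "tcp_rot": TCP orientation; "wrist_force": force on the tool from outside, world axes, zero at the start; "torque": the same for the moment, N m; "opening": finger opening in m.
Only numpy, scipy, OpenCV 4.12 (cv2) and the standard library are available. Lean on these libraries where they do the work, as an engineer would, in place of code of your own. Each camera call takes 0.05 s, during which the arm holds its last target. There are 200 camera calls.

TASK

Open the purple safety cap of the jar (press it down and turn it anticlockwise), lift it off, and tip the jar in its stand over the triangular log mould so that all its yellow dragees run out into it; then bring the jar fully upright and lock the cap on again (press down, turn clockwise to the stop, let it spring up). Add the loose yellow dragees that lie on the white tray, so that in the end every dragee rests in one single row along the bottom fold of the mould. Leave the mixing bowl, the shaker and the spatula where they are.

Things in the scene. Friction and masses are not known exactly. Their poses are not given: they have to be found in the camera images.
- stand: Fixed steel tilting stand: base 132 x 84 x 10 mm, two uprights 149 mm high, 44 mm either side of the jar along its x axis. Origin on the table under the trunnion axis, which lies along its x, 135 mm up. The jar pours to its -y side, where the mould stands; the crank is on its -x side.
- jar (a joint): Tilt of the jar about the trunnion, rad: 0 upright (stop), grows as the mouth tips over to the stand's -y side (right-handed about the stand's +x), 2.2 = stop, mouth 36 degrees below level. Stiff friction hinge (0.3 N m), stays where left. The dragees run out from about 1.8 to 2.2.
- jar_mouth (a point): Centre of the rim of the clear straight jar (inside 39, outside 45 mm across, 120 mm long), 75 mm above the trunnion axis, so 210 mm up when upright. Axes: z out of the mouth, x along the stand's x. Two white lugs just below the rim, on its +x and -x sides, reach 26.5 mm from the jar's axis.
- jar_handle (a point): Middle of the crank's black round bar (14 mm thick, 64 long, along the stand's x), 90 mm to the stand's -x of the jar's axis, 70 mm from the trunnion axis: upright jar: 61 mm to the stand's +y, 35 mm above the trunnion; it swings up and over to -y as the jar tips. Crank arm 34 mm nearer the jar. Pinch or straddle it from above.
- cap: Purple cap, 24 mm high, 55 g, eight grip flats, 64 mm across, facing its own x, y and diagonals; white line on top along its x. Origin: centre of its underside, z up. Two inner hooks at +x and -x. Locked: hooks caught under the lugs, its x along the stand's x (either way), underside 9 mm below the jar's rim.
- cap_top (a point): Centre of the cap's top. To open: press 4 to 5 mm down (least 3, most 8; a disc on a spring gives 7 N locked, 12 N pressed), turn 55 to 65 degrees anticlockwise from above while pressed, lift. To close: set on 60 degrees from locked (rests with underside 4 mm below the rim), press to 13 to 14 mm below, turn clockwise to the stop (4 degrees beyond), let it spring up.
- mould: Fixed aluminium V-mould 240 mm long (its y), 84 wide, 57 high, origin on the table under its middle. Fold along its y at x = 0, 12 mm up; walls 40 degrees from upright, 37 mm either side at 56 mm height; 3 mm end plates. A dragee in the fold: centre at x = 0, 29 mm up. Its +y end is next to the stand.
- tray: Fixed white tray 156 x 136 mm (its x, y), rim 7 mm high, floor 2 mm thick; origin on the table under its middle. Non-slip floor. Two to four loose dragees lie on it.
- d1: Yellow sugar-coated dragee, a hard ball of 22 mm, 10 g; origin at its centre; one of the four or five in the jar at the start. None if it is absent this time.
- d2: Yellow sugar-coated dragee, a hard ball of 22 mm, 10 g; origin at its centre; one of the four or five in the jar at the start. None if it is absent this time.
- d3: Yellow sugar-coated dragee, a hard ball of 22 mm, 10 g; origin at its centre; one of the four or five in the jar at the start. None if it is absent this time.
- d4: Yellow sugar-coated dragee, a hard ball of 22 mm, 10 g; origin at its centre; one of the four or five in the jar at the start. None if it is absent this time.
- d5: Yellow sugar-coated dragee, a hard ball of 22 mm, 10 g; origin at its centre; one of the four or five in the jar at the start. None if it is absent this time.
- d6: Yellow sugar-coated dragee, a hard ball of 22 mm, 10 g; origin at its centre; one of the two to four loose on the white tray at the start. None if it is absent this time.
- d7: Yellow sugar-coated dragee, a hard ball of 22 mm, 10 g; origin at its centre; one of the two to four loose on the white tray at the start. None if it is absent this time.
- d8: Yellow sugar-coated dragee, a hard ball of 22 mm, 10 g; origin at its centre; one of the two to four loose on the white tray at the start. None if it is absent this time.
- d9: Yellow sugar-coated dragee, a hard ball of 22 mm, 10 g; origin at its centre; one of the two to four loose on the white tray at the start. None if it is absent this time.
- bowl: Steel mixing bowl, 150 mm across, 70 mm high, beyond the work; leave alone. Origin: centre of its underside.
- shaker: White shaker with a red top, 48 mm across, 110 mm high; leave alone. Origin: centre of its underside.
- spatula: Kitchen spatula, 200 mm long, lying on the table; leave alone. Origin: under its middle.

How it is judged:
By the outcome, as a careful person would: the job done as asked, in the order asked, and still so for the second after the job is handed in, with the robot touching nothing.
Of d5, d6, d7, d8, d9 only 3 to 5 are there at a start; the rules pass over those that are not, and their reading is None.
At some moment in a run one of d6, d7, d8, d9 may be knocked a few centimetres aside while the robot is not near it.
Once in a run the grip may slacken for a moment while it holds something.
It also fails if it takes over 210 s, if anything falls off the work surface, if the arm or the gripper's body presses on something with over 40 N, if the wrist force passes 120 N, or if a joint passes its speed limit or range.

## Working session

There is one attempt and no reset: what is moved stays moved. The work goes in short steps, Python scripts to look and compute and a shell command to move; the robot and the scene stay as the last step left them, time stands still between calls to the robot, and variables do not carry over. Pictures are saved under pics/ and viewed, about 12 in all and at most 16, crops included, and the job is handed in when it is done.

```bash
mkdir -p pics
python3 - <<'E'
from workcell import telemetry, optics, bot
import cv2, numpy as np
np.set_printoptions(precision=4,suppress=True)
o=telemetry.get_obs()
print(o, bot.grip_depth)
for n in ("top","side","wrist"):
    print(n,optics.camera_info(n))
ims=[]
for n in ("top","side"):
    p,d=optics.camera(n); cv2.imwrite(f"pics/{n}0.png",p[...,::-1]); np.save(f"/tmp/{n}0.npy",d)
E
```

```text
{'time': 0.0, 'q': array([-63.0824,   5.0106,  10.0354,  95.0986,  -0.0004,  89.9998]), 'qd': array([-0.0563,  0.0661, -0.043 ,  0.0422,  0.0452,  0.0429]), 'joint_efforts': array([  0.0006, -52.0381,  46.4811,   0.0162,   0.0001,  -0.    ]), 'ee_pos': array([ 0.2489, -0.4902,  0.2306]), 'tcp_rot': array([-179.9262,    0.0004,   26.9178]), 'wrist_force': array([ 0.2038, -0.5385,  0.146 ]), 'torque': array([ 0.0033,  0.0276, -0.0368]), 'opening': 0.08518380020079003} 0.0187
top {'camera_matrix': array([[432.0553,   0.    , 321.9002],
       [  0.    , 432.0553, 196.7508],
       [  0.    ,   0.    ,   1.    ]]), 'xyz': array([ 0.5106, -0.0142,  1.3942]), 'attitude': array([-175.9552,    0.199 ,  -90.9905])}
side {'camera_matrix': array([[373.3914,   0.    , 323.7034],
       [  0.    , 373.3914, 204.26  ],
       [  0.    ,   0.    ,   1.    ]]), 'xyz': array([ 0.5098, -0.7661,  0.705 ]), 'attitude': array([-125.5503,    0.8824,   -7.5522])}
wrist {'camera_matrix': array([[313.8237,   0.    , 317.8323],
       [  0.    , 313.8237, 197.0326],
       [  0.    ,   0.    ,   1.    ]]), 'mount': array([[ 0.0013, -0.9492, -0.3148,  0.0808],
       [ 1.    ,  0.0014, -0.    ,  0.0003],
       [ 0.0005, -0.3148,  0.9492, -0.1429],
       [ 0.    ,  0.    ,  0.    ,  1.    ]])}
```

View pics/top0.png

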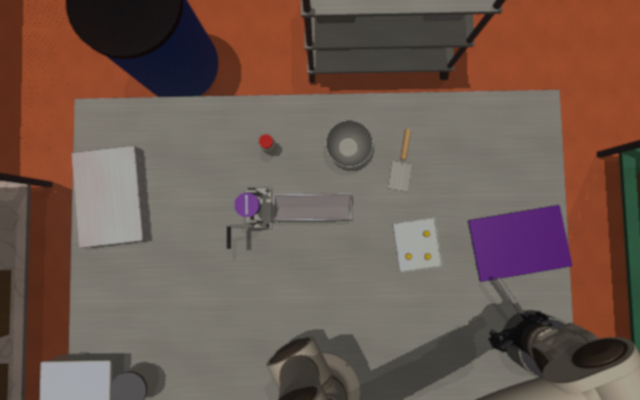

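View pics/side0.png

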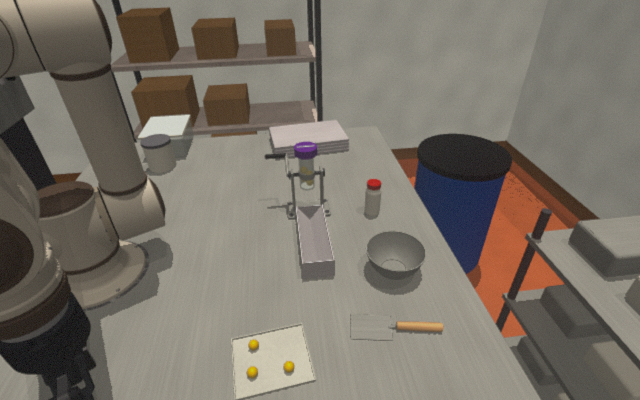

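Three loose dragees sit on the tray at about (426,233), (408,256) and (427,256) in the top view. The cap is at (247,205), the handle at (229,238) and the mould at (315,207). Next I measure them.

```bash
cat > h.py <<'E'
import numpy as np, cv2, sys
from scipy.spatial.transform import Rotation as R
from workcell import telemetry, optics, bot
np.set_printoptions(precision=4,suppress=True)
def cam(n):
    i=optics.camera_info(n); K=i["camera_matrix"]
    if n=="wrist":
        o=telemetry.get_obs(); T=np.eye(4); T[:3,:3]=R.from_euler("xyz",o["tcp_rot"],degrees=True).as_matrix(); T[:3,3]=o["ee_pos"]
        T=T@i["mount"]; return K,T[:3,:3],T[:3,3]
    return K,R.from_euler("xyz",i["attitude"],degrees=True).as_matrix(),i["xyz"]
def ray(c,uv,z):
    K,Rm,p=c; uv=np.atleast_2d(uv).astype(float)
    d=np.c_[uv,np.ones(len(uv))]@np.linalg.inv(K).T@Rm.T
    return p+d*((z-p[2])/d[:,2])[:,None]
def proj(c,P):
    K,Rm,p=c; q=(np.atleast_2d(P)-p)@Rm@K.T; return q[:,:2]/q[:,2:]
def cloud(c,d):
    K,Rm,p=c; v,u=np.mgrid[:d.shape[0],:d.shape[1]]
    P=np.stack([(u-K[0,2])/K[0,0]*d,(v-K[1,2])/K[1,1]*d,d],-1); return P@Rm.T+p
def hsv(p,lo,hi): return cv2.inRange(cv2.cvtColor(p,cv2.COLOR_RGB2HSV),lo,hi)
def blobs(m,amin=10):
    n,l,s,c=cv2.connectedComponentsWithStats(m); return [(c[i],s[i]) for i in range(1,n) if s[i,4]>=amin]
def plan(pos,rpy):
    o=telemetry.get_obs(); A=R.from_euler("xyz",o["tcp_rot"],degrees=True); B=R.from_euler("xyz",rpy,degrees=True)
    print("shift",A.inv().apply(np.array(pos)-o["ee_pos"]),"turn",(A.inv()*B).as_rotvec())
def snap(n,f=None,crop=None,s=1):
    c=cam(n); p,d=optics.camera(n)
    if f:
        q=p if crop is None else p[crop[1]:crop[3],crop[0]:crop[2]]
        cv2.imwrite("pics/"+f,cv2.resize(q,None,fx=s,fy=s,interpolation=cv2.INTER_CUBIC)[...,::-1])
    return c,p,d
E
python3 - <<'E'
from h import *
c,p,d=snap("top"); P=cloud(c,d)
m=hsv(p,(125,80,60),(160,255,255)); 
for b,s in blobs(m): print("purple",b,s,ray(c,b,.225)[0],P[int(b[1]),int(b[0])])
m=hsv(p,(18,120,100),(35,255,255))
for b,s in blobs(m,5): print("yellow",b,s[4],ray(c,b,.016)[0],P[int(b[1]),int(b[0])])
X=P[...,0];Y=P[...,1];Z=P[...,2]
g=(X>.25)&(X<.6)&(Y>-.2)&(Y<.3)&(d>0)
m=(g&(Z>.045)&(Z<.07)).astype(np.uint8)*255
for b,s in blobs(m,20): print("h45-70",b,s,P[int(b[1]),int(b[0])])
m=(g&(p.max(2)<35)&(Z>.1)).astype(np.uint8)*255
for b,s in blobs(m,10): print("black",b,s,ray(c,b,.177)[0],Z[int(b[1]),int(b[0])])
E
```

```text
purple [246.7584 204.5646] [235 193  25  24 418] [0.5757 0.1925 0.225 ] [0.5774 0.195  0.2221]
purple [519.5668 242.8969] [ 469  205  103   76 5819] [ 0.4597 -0.5408  0.225 ] [ 0.4535 -0.6322  0.0184]
yellow [405.8421 142.9474] 19 [ 0.7773 -0.2847  0.016 ] [ 0.7791 -0.2808  0.0227]
yellow [426.     233.1739] 23 [ 0.4864 -0.3397  0.016 ] [ 0.4871 -0.3369  0.0281]
yellow [408. 256.] 21 [ 0.4154 -0.2804  0.016 ] [ 0.4156 -0.2798  0.0191]
yellow [427.5 256. ] 26 [ 0.4143 -0.342   0.016 ] [ 0.4147 -0.3392  0.0213]
h45-70 [310.6516 215.984 ] [273 198  78  23 376] [0.5496 0.0269 0.0444]
```

```bash
python3 -c "
from h import *
plan([.5,.1,.36],[180,0,0])"
```

```text
shift [ 0.4911 -0.4128 -0.1288] turn [-0.001   0.0002  0.4698]
```

```bash
python3 -m inch '[[0.1,-0.05,-0.13,0,0,0.1,0],[0.2,-0.1,-0.13,0,0,0.47,0],[0.3,-0.25,-0.13,0,0,0.47,0],[0.49,-0.41,-0.13,0,0,0.47,0],[0.49,-0.41,-0.13,0,0,0.47,0],[0.49,-0.41,-0.13,0,0,0.47,0],[0.49,-0.41,-0.13,0,0,0.47,0],[0.49,-0.41,-0.13,0,0,0.47,0],[0.49,-0.41,-0.13,0,0,0.47,0],[0.49,-0.41,-0.13,0,0,0.47,0],[0.49,-0.41,-0.13,0,0,0.47,0],[0.49,-0.41,-0.13,0,0,0.47,0]]'; python3 -c "
from h import *
plan([.5,.1,.36],[180,0,0]);print(telemetry.get_obs()['q'])"
```

```text
time: 1.15
ee_pos: [0.4374, -0.0587, 0.3393]
tcp_rot: [180.0, -0.0, -0.0]
wrist_force: [0.4, -0.1, -0.2]
opening: 0.0856
shift [ 0.0625 -0.1588 -0.0207] turn [ 0.     -0.0003 -0.0003]
[ -7.6475  -5.8232  11.6987 107.5049  -0.0005 172.3678]
```

```bash
python3 -m inch '[[0.02,-0.04,-0.01,0,0,-0.12,0],[0.04,-0.08,-0.02,0,0,-0.24,0],[0.05,-0.12,-0.02,0,0,-0.35,0],[0.05,-0.15,-0.02,0,0,-0.44,0],[0.05,-0.15,-0.02,0,0,-0.44,0],[0.05,-0.15,-0.02,0,0,-0.44,0],[0.05,-0.15,-0.02,0,0,-0.44,0]]'
python3 - <<'E'
from h import *
print(telemetry.get_obs()['q'])
c,p,d=snap("wrist","w1.png"); np.savez("/tmp/w1.npz",p=p,d=d,K=c[0],R=c[1],t=c[2])
E
```

```text
time: 1.73
ee_pos: [0.4872, 0.0891, 0.3587]
tcp_rot: [180.0, 0.0, 25.2]
wrist_force: [0.2, -0.2, -0.4]
opening: 0.0856
[ 10.3745   2.6035  22.2421 109.6739  -0.016  165.1824]
```

View pics/w1.png

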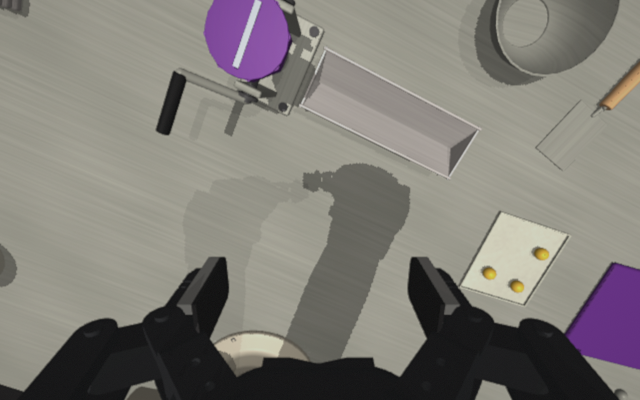

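Run:
```python
from h import *
z=np.load("/tmp/w1.npz"); c=(z["K"],z["R"],z["t"]); p=z["p"]; d=z["d"]
q=ray(c,[[327,47],[480,130],[450,178],[301,104]],.057); print("mould",q,q.mean(0))
e1=(q[1]+q[2]-q[0]-q[3])/2; print("len",np.linalg.norm(e1),"yaw of -y axis:",np.degrees(np.arctan2(e1[1],e1[0]))+90, "widths",np.linalg.norm(q[0]-q[3]),np.linalg.norm(q[1]-q[2]))
m=((p.max(2)<50)).astype(np.uint8)*255; m[200:]=0; m[:, :140]=0
for b,s in blobs(m,100):
    if s[0]<220:
        ys,xs=np.nonzero(m[s[1]:s[1]+s[3],s[0]:s[0]+s[2]]); l=cv2.minAreaRect(np.c_[xs+s[0],ys+s[1]].astype(np.float32)); print("bar",b,s,l,ray(c,b,.172)[0])
        bp=cv2.boxPoints(l); print(ray(c,bp,.172))
w=hsv(p,(0,0,200),(180,40,255)); w[80:]=0; w[:,:200]=0;w[:,300:]=0
ys,xs=np.nonzero(w); l=cv2.fitLine(np.c_[xs,ys].astype(np.float32),cv2.DIST_L2,0,.01,.01).ravel()
a=ray(c,[l[2:],l[2:]+50*l[:2]],.225); print("line",l,a, np.degrees(np.arctan2(*(a[1]-a[0])[1::-1])))
pm=hsv(p,(125,60,40),(160,255,255)); pm[:,350:]=0
P=cloud(c,d)
ys,xs=np.nonzero(pm); print("capZ",np.median(P[ys,xs,2]))
pts=ray(c,np.c_[xs,ys],.225); print("extent",pts.min(0),pts.max(0))
tq=ray(c,[[501,211],[569,235],[524,305],[459,287]],.007); print("tray",tq,tq.mean(0))
ym=hsv(p,(18,120,100),(35,255,255))
for b,s in blobs(ym,20): print("y",b,s[4],ray(c,b,.013)[0])
```

```text
mould [[ 0.6161  0.1366  0.057 ]
 [ 0.6124 -0.102   0.057 ]
 [ 0.536  -0.102   0.057 ]
 [ 0.5376  0.1379  0.057 ]] [0.5755 0.0176 0.057 ]
len 0.2392423720524098 yaw of -y axis: -0.6387311192156204 widths 0.07850374361879092 0.07641126857177002
bar [170.9419 103.2657] [157  72  29  63 843] ((171.06881713867188, 103.27064514160156), (14.080047607421875, 62.162933349609375), 16.699243545532227) [0.4883 0.2528 0.172 ]
[[0.4548 0.2593 0.172 ]
 [0.5181 0.2595 0.172 ]
 [0.5201 0.2464 0.172 ]
 [0.4568 0.2454 0.172 ]]
line [  0.3289  -0.9444 246.6385  32.6051] [[0.5773 0.1935 0.225 ]
 [0.6127 0.1939 0.225 ]] 0.5774938016783147
capZ 0.22540587414700097
extent [0.5432 0.1585 0.225 ] [0.6076 0.2261 0.225 ]
tray [[ 0.5212 -0.2365  0.007 ]
 [ 0.5347 -0.3691  0.007 ]
 [ 0.384  -0.3872  0.007 ]
 [ 0.3651 -0.2553  0.007 ]] [ 0.4512 -0.312   0.007 ]
y [541.4839 253.7016] 124 [ 0.486  -0.3432  0.013 ]
y [489.1228 273.0526] 114 [ 0.4149 -0.2832  0.013 ]
y [517.0088 286.2301] 113 [ 0.4137 -0.3448  0.013 ]
```

```bash
python3 -c "
from h import *
plan([.577,.192,.335],[180,0,90])"
```

```text
shift [ 0.1252 -0.0556  0.0239] turn [ 0.0001  0.0003 -1.1323]
```

```bash
python3 -m inch '[[0.02,-0.01,0,0,0,-0.12,0],[0.05,-0.02,0,0,0,-0.24,0],[0.09,-0.04,0,0,0,-0.36,0],[0.125,-0.055,0.02,0,0,-0.5,0],[0.125,-0.055,0.024,0,0,-1.132,0],[0.125,-0.055,0.024,0,0,-1.132,0],[0.125,-0.055,0.024,0,0,-1.132,0],[0.125,-0.055,0.024,0,0,-1.132,0],[0.125,-0.055,0.024,0,0,-1.132,0],[0.125,-0.055,0.024,0,0,-1.132,0],[0.125,-0.055,0.024,0,0,-1.132,0],[0.125,-0.055,0.024,0,0,-1.132,0]]'
python3 - <<'E'
from h import *
c,p,d=snap("wrist","w2.png"); P=cloud(c,d)
pm=hsv(p,(125,60,40),(160,255,255))
w=hsv(p,(0,0,190),(180,40,255))
ct=max(cv2.findContours(pm,cv2.RETR_EXTERNAL,cv2.CHAIN_APPROX_NONE)[0],key=cv2.contourArea)
h=cv2.convexHull(ct).reshape(-1,2)
f=np.zeros_like(pm); cv2.fillPoly(f,[h.astype(np.int32)],255); 
ys,xs=np.nonzero((f>0)&(P[...,2]>.222)&(P[...,2]<.229)); t=ray(c,np.c_[xs,ys],.225); print(len(xs),"top area ctr",t.mean(0),t.min(0),t.max(0),"Z",np.median(P[ys,xs,2]))
ys,xs=np.nonzero((w>0)&(f>0)); r=cv2.minAreaRect(np.c_[xs,ys].astype(np.float32)); b=ray(c,cv2.boxPoints(r),.225); print(b,b.mean(0))
E
```

```text
time: 2.78
ee_pos: [0.5772, 0.1912, 0.3352]
tcp_rot: [180.0, -0.0, 89.7]
wrist_force: [-0.5, -0.1, -0.4]
opening: 0.0855
4681 top area ctr [0.5759 0.1942 0.225 ] [0.5429 0.1602 0.225 ] [0.6088 0.2264 0.225 ] Z 0.22547327207845635
[[0.5505 0.1951 0.225 ]
 [0.6019 0.195  0.225 ]
 [0.602  0.1905 0.225 ]
 [0.5504 0.1907 0.225 ]] [0.5762 0.1928 0.225 ]
```

View pics/w2.png

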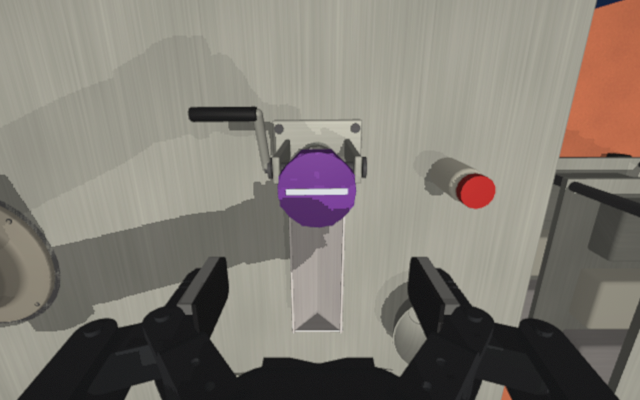

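```bash
python3 -m inch '[[0.002,-0.001,0.04,0,0,-0.005,0],[0.002,-0.001,0.08,0,0,-0.005,0],[0.002,-0.001,0.1,0,0,-0.005,0],[0.002,-0.001,0.12,0,0,-0.005,0],[0.002,-0.001,0.138,0,0,-0.005,0],[0.002,-0.001,0.138,0,0,-0.005,0],[0.002,-0.001,0.138,0,0,-0.005,0]]' 60; python3 -m inch '[[0,0,0,0,0,0,0.15],[0,0,0,0,0,0,0.2],[0,0,0,0,0,0,0.25],[0,0,0,0,0,0,0.4],[0,0,0,0,0,0,0.5],[0,0,0,0,0,0,0.5],[0,0,0,0,0,0,0.5]]' 60
```

```text
time: 3.42
ee_pos: [0.5756, 0.1939, 0.1967]
tcp_rot: [-179.9, 0.0, 90.2]
wrist_force: [0.1, -0.1, -0.0]
opening: 0.0856
time: 4.0
ee_pos: [0.5766, 0.1943, 0.1991]
tcp_rot: [179.8, -0.1, 90.3]
wrist_force: [-0.8, -1.4, 7.0]
opening: 0.0635
```

```bash
python3 -m inch '[[0,0,0.002,0,0,0,0.5],[0,0,0.003,0,0,0,0.5],[0,0,0.004,0,0,0,0.5],[0,0,0.005,0,0,0,0.5],[0,0,0.005,0,0,0,0.5],[0,0,0.005,0,0,0,0.5]]'
python3 - <<'E'
from h import *
c,p,d=snap("side","s1.png",(240,120,400,240),4)
c,p,d=snap("wrist"); P=cloud(c,d)
pm=hsv(p,(125,60,40),(160,255,255)); ys,xs=np.nonzero(pm); z=P[ys,xs,2]; print(len(z),np.median(z[z>.2]),np.percentile(z[z>.2],[5,95]))
E
```

```text
time: 4.5
ee_pos: [0.5766, 0.1943, 0.1949]
tcp_rot: [179.8, -0.1, 90.3]
wrist_force: [-1.8, -0.6, 11.5]
opening: 0.0638
16342 0.22067969551356775 [0.2092 0.2216]
```

```bash
python3 -m inch '[[0,0,0,0,0,-0.09,0.5],[0,0,0,0,0,-0.18,0.5],[0,0,0,0,0,-0.27,0.5],[0,0,0,0,0,-0.36,0.5],[0,0,0,0,0,-0.45,0.5],[0,0,0,0,0,-0.54,0.5],[0,0,0,0,0,-0.63,0.5],[0,0,0,0,0,-0.72,0.5],[0,0,0,0,0,-0.81,0.5],[0,0,0,0,0,-0.9,0.5],[0,0,0,0,0,-0.98,0.5],[0,0,0,0,0,-1.047,0.5]]'; python3 -m inch '[[0,0,0,0,0,0,0.5],[0,0,0,0,0,0,0.5]]'
python3 - <<'E'
from h import *
c,p,d=snap("wrist","w3.png",(160,90,480,290),2); P=cloud(c,d)
pm=hsv(p,(125,60,40),(160,255,255))
ct=max(cv2.findContours(pm,cv2.RETR_EXTERNAL,cv2.CHAIN_APPROX_NONE)[0],key=cv2.contourArea)
f=np.zeros_like(pm); cv2.fillPoly(f,[cv2.convexHull(ct)],255)
w=hsv(p,(0,0,190),(180,40,255))&f; ys,xs=np.nonzero(w); l=cv2.fitLine(np.c_[xs,ys].astype(np.float32),cv2.DIST_L2,0,.01,.01).ravel()
a=ray(c,[l[2:],l[2:]+50*l[:2]],.22); print("line yaw",np.degrees(np.arctan2(*(a[1]-a[0])[1::-1])),a[0])
ys,xs=np.nonzero(pm); z=P[ys,xs,2]; print(np.median(z[z>.2]),telemetry.get_obs())
E
```

```text
time: 5.6
ee_pos: [0.5768, 0.1945, 0.195]
tcp_rot: [179.8, 0.2, 150.5]
wrist_force: [-2.7, -1.0, 10.7]
opening: 0.0637
time: 5.77
ee_pos: [0.5768, 0.1945, 0.195]
tcp_rot: [179.8, 0.2, 150.4]
wrist_force: [-1.8, -0.4, 12.3]
opening: 0.0636
line yaw 82.01380868504329 [0.5885 0.2078 0.22  ]
0.22073857821508958 {'time': 5.8167, 'q': array([18.6281, 12.3017, 14.2648, 91.7077, -0.0004, 48.2991]), 'qd': array([-0.0484,  0.0659, -0.1013,  0.0347, -0.0425,  0.1945]), 'joint_efforts': array([ -0.1618, -53.4467,  41.7708,  -0.9117,   0.0139,   0.0514]), 'ee_pos': array([0.5768, 0.1944, 0.195 ]), 'tcp_rot': array([179.8096,   0.1702, 150.3287]), 'wrist_force': array([-2.3097, -0.8464, 11.5443]), 'torque': array([-0.1649,  0.3777,  0.0516]), 'opening': 0.06378080447531809}
```

View pics/w3.png

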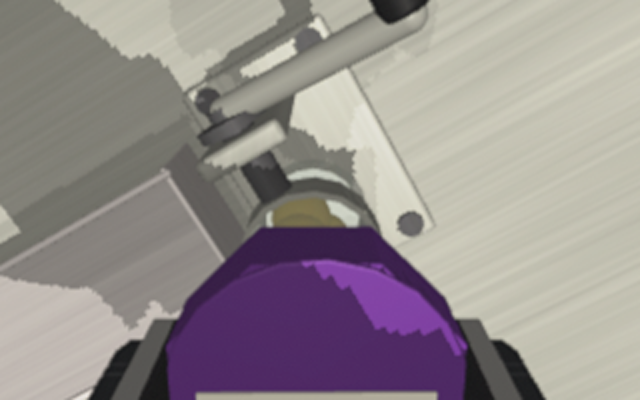

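The white line still lies along the jaw direction, so the cap turned the full 60° with the gripper. Lifting it now.

```bash
python3 -m inch '[[0,0,-0.005,0,0,0,0.5],[0,0,-0.012,0,0,0,0.5],[0,0,-0.02,0,0,0,0.5],[0,0,-0.04,0,0,0,0.5],[0,0,-0.07,0,0,0,0.5],[0,0,-0.07,0,0,0,0.5],[0,0,-0.07,0,0,0,0.5]]'
python3 - <<'E'
from h import *
c,p,d=snap("wrist"); P=cloud(c,d)
pm=hsv(p,(125,60,40),(160,255,255)); ys,xs=np.nonzero(pm); z=P[ys,xs,2]; print(len(z),np.median(z[z>.2]),telemetry.get_obs()['wrist_force'])
o=telemetry.get_obs(); plan([.43,.02,.265],o['tcp_rot'])
E
```

```text
time: 6.4
ee_pos: [0.5767, 0.1944, 0.264]
tcp_rot: [179.9, 0.1, 150.3]
wrist_force: [-0.7, -0.3, -0.3]
opening: 0.0636
16204 0.2895614892766293 [ 0.4524 -0.5111 -1.3689]
shift [ 0.0409 -0.2239 -0.0028] turn [0. 0. 0.]
```

```bash
python3 -m inch '[[0.007,-0.037,0,0,0,0,0.5],[0.014,-0.074,0,0,0,0,0.5],[0.021,-0.11,0,0,0,0,0.5],[0.028,-0.15,0,0,0,0,0.5],[0.035,-0.19,0,0,0,0,0.5],[0.041,-0.224,0,0,0,0,0.5],[0.041,-0.224,0.04,0,0,0,0.5],[0.041,-0.224,0.08,0,0,0,0.5],[0.041,-0.224,0.12,0,0,0,0.5],[0.041,-0.224,0.16,0,0,0,0.5],[0.041,-0.224,0.2,0,0,0,0.5],[0.041,-0.224,0.24,0,0,0,0.5]]'; python3 -m inch '[[0,0,0,0,0,0,0.5],[0,0,0,0,0,0,0.5]]'
python3 - <<'E'
from h import *
c,p,d=snap("wrist"); P=cloud(c,d)
pm=hsv(p,(125,60,40),(160,255,255)); ys,xs=np.nonzero(pm); z=P[ys,xs,2]; print(len(z),np.percentile(z,[30,50,70]),telemetry.get_obs()['ee_pos'])
E
```

```text
time: 7.45
ee_pos: [0.4283, 0.0197, 0.0191]
tcp_rot: [-180.0, -0.1, 150.3]
wrist_force: [0.7, -0.0, 0.4]
opening: 0.0633
time: 7.62
ee_pos: [0.4274, 0.0197, 0.0203]
tcp_rot: [-179.8, -0.2, 150.3]
wrist_force: [-0.5, 0.4, -0.2]
opening: 0.0637
16230 [0.0455 0.0459 0.0462] [0.4293 0.0198 0.0227]
```

```bash
python3 -m inch '[[0,0,0.012,0,0,0,0.5],[0,0,0.018,0,0,0,0.5],[0,0,0.02,0,0,0,0.5],[0,0,0.021,0,0,0,0.5],[0,0,0.022,0,0,0,0.5],[0,0,0.023,0,0,0,0.5],[0,0,0.023,0,0,0,0.5]]'
python3 - <<'E'
from h import *
c,p,d=snap("wrist"); P=cloud(c,d)
pm=hsv(p,(125,60,40),(160,255,255)); ys,xs=np.nonzero(pm); z=P[ys,xs,2]; print(np.percentile(z,[30,50,70]),telemetry.get_obs()['ee_pos'])
E
```

```text
time: 8.25
ee_pos: [0.4297, 0.0198, -0.0009]
tcp_rot: [180.0, 0.0, 150.3]
wrist_force: [0.7, -0.6, -1.1]
opening: 0.0633
[0.0243 0.0247 0.025 ] [ 0.4296  0.0198 -0.0009]
```

```bash
python3 -m inch '[[0,0,0,0,0,0,0.24],[0,0,0,0,0,0,0.15],[0,0,0,0,0,0,0.05],[0,0,0,0,0,0,0],[0,0,0,0,0,0,0],[0,0,-0.04,0,0,0,0],[0,0,-0.08,0,0,0,0],[0,0,-0.12,0,0,0,0],[0,0,-0.16,0,0,0,0],[0,0,-0.2,0,0,0,0],[0,0,-0.25,0,0,0,0],[0,0,-0.25,0,0,0,0]]'
python3 - <<'E'
from h import *
c,p,d=snap("wrist","w4.png"); P=cloud(c,d)
plan([.486,.2535,.26],[180,0,180])
E
```

```text
time: 9.3
ee_pos: [0.4308, 0.0199, 0.2556]
tcp_rot: [179.8, 0.4, 150.3]
wrist_force: [1.1, 0.4, -0.0]
opening: 0.0856
shift [ 0.0677  0.2303 -0.0052] turn [ 0.0022  0.0072 -0.5178]
```

View pics/w4.png

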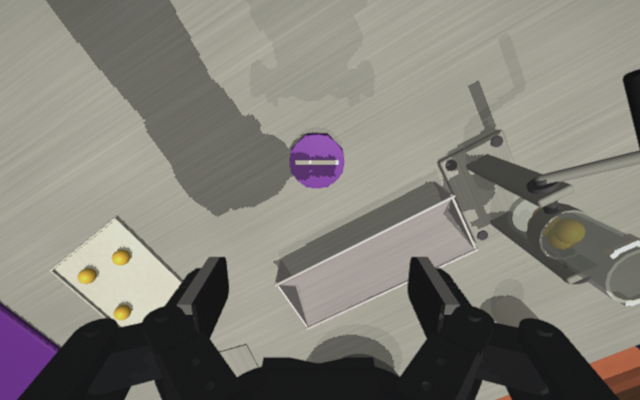

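Cap stands at (317,162) on the table with its line visible, and the open jar shows dragees inside. Next I move to the crank.

```bash
python3 -m inch '[[0.01,0.035,0,0,0,-0.1,0.3],[0.02,0.07,0,0,0,-0.2,0.5],[0.03,0.105,0,0,0,-0.3,0.5],[0.042,0.14,0,0,0,-0.4,0.5],[0.052,0.175,0,0,0,-0.5,0.5],[0.068,0.23,-0.005,0.002,0.007,-0.518,0.5],[0.068,0.23,-0.005,0.002,0.007,-0.518,0.5],[0.068,0.23,-0.005,0.002,0.007,-0.518,0.5],[0.068,0.23,-0.005,0.002,0.007,-0.518,0.5],[0.068,0.23,-0.005,0.002,0.007,-0.518,0.5],[0.068,0.23,-0.005,0.002,0.007,-0.518,0.5]]'
python3 - <<'E'
from h import *
print(telemetry.get_obs()['opening'])
c,p,d=snap("wrist","w5.png"); P=cloud(c,d)
X,Y,Z=P[...,0],P[...,1],P[...,2]
m=(Z>.168)&(Z<.182)&(X>.44)&(X<.517)&(Y>.22)&(Y<.29)
print(m.sum(),X[m].min(),X[m].max(),Y[m].min(),Y[m].max(),Z[m].max(),Y[m&(Z>.175)].mean())
plan([.486,.2535,.150],[180,0,180])
E
```

```text
time: 10.27
ee_pos: [0.4841, 0.2524, 0.2538]
tcp_rot: [-180.0, -0.4, 180.0]
wrist_force: [-0.1, -1.4, 0.0]
opening: 0.0431
0.04308663677023956
1445 0.45582981251429905 0.516955414634779 0.2419634533342341 0.26033974824171474 0.17903503998449832 0.253344203653144
shift [-0.0026  0.0012  0.104 ] turn [-0.0002 -0.0071 -0.0011]
```

```bash
python3 -m inch '[[-0.002,0.001,0.03,0,-0.007,0,0.5],[-0.002,0.001,0.06,0,-0.007,0,0.5],[-0.002,0.001,0.08,0,-0.007,0,0.5],[-0.002,0.001,0.095,0,-0.007,0,0.5],[-0.002,0.001,0.104,0,-0.007,0,0.5],[-0.002,0.001,0.104,0,-0.007,0,0.6],[-0.002,0.001,0.104,0,-0.007,0,0.7],[-0.002,0.001,0.104,0,-0.007,0,0.78],[-0.002,0.001,0.104,0,-0.007,0,0.79],[-0.002,0.001,0.104,0,-0.007,0,0.79]]' 20
python3 - <<'E'
import numpy as np
for t in np.arange(0,2.3,.1):
    a=np.arctan2(35,61)+t; r=np.hypot(35,61); print(round(t,2),np.round(r*np.cos(a)-61,1),np.round(r*np.sin(a)-35,1))
E
```

```text
time: 11.15
ee_pos: [0.486, 0.2545, 0.151]
tcp_rot: [180.0, 0.1, -180.0]
wrist_force: [-0.8, -1.2, -0.6]
opening: 0.018
0.0 0.0 -0.0
0.1 -3.8 5.9
0.2 -8.2 11.4
0.3 -13.1 16.5
0.4 -18.4 21.0
0.5 -24.2 25.0
0.6 -30.4 28.3
0.7 -36.9 31.1
0.8 -43.6 33.1
0.9 -50.5 34.5
1.0 -57.5 35.2
1.1 -64.5 35.2
1.2 -71.5 34.5
1.3 -78.4 33.1
1.4 -85.1 31.1
1.5 -91.6 28.3
1.6 -97.8 25.0
1.7 -103.6 21.0
1.8 -108.9 16.5
1.9 -113.8 11.4
2.0 -118.2 5.9
2.1 -122.0 -0.0
2.2 -125.2 -6.3
```

```bash
python3 -m inch '[[0,-0.0038,-0.0059,0,0,0,0.79],[0,-0.0082,-0.0114,0,0,0,0.79],[0,-0.0131,-0.0165,0,0,0,0.79],[0,-0.0184,-0.021,0,0,0,0.79],[0,-0.0304,-0.0283,0,0,0,0.79],[0,-0.0436,-0.0331,0,0,0,0.79],[0,-0.0575,-0.0352,0,0,0,0.79],[0,-0.0645,-0.0352,0,0,0,0.79],[0,-0.0715,-0.0345,0,0,0,0.79],[0,-0.0784,-0.0331,0,0,0,0.79],[0,-0.0851,-0.0311,0,0,0,0.79],[0,-0.0916,-0.0283,0,0,0,0.79]]'; python3 -m inch '[[0,0,0,0,0,0,0.79],[0,0,0,0,0,0,0.79]]'
python3 - <<'E'
from h import *
snap("side","s2.png",(200,110,420,300),3.5)
E
```

```text
time: 12.15
ee_pos: [0.4856, 0.1624, 0.1782]
tcp_rot: [180.0, -0.0, -180.0]
wrist_force: [0.7, 4.1, 2.2]
opening: 0.0178
time: 12.32
ee_pos: [0.4853, 0.1619, 0.1776]
tcp_rot: [-179.9, -0.1, 180.0]
wrist_force: [0.6, 0.3, -0.4]
opening: 0.0178
```

View pics/s2.png

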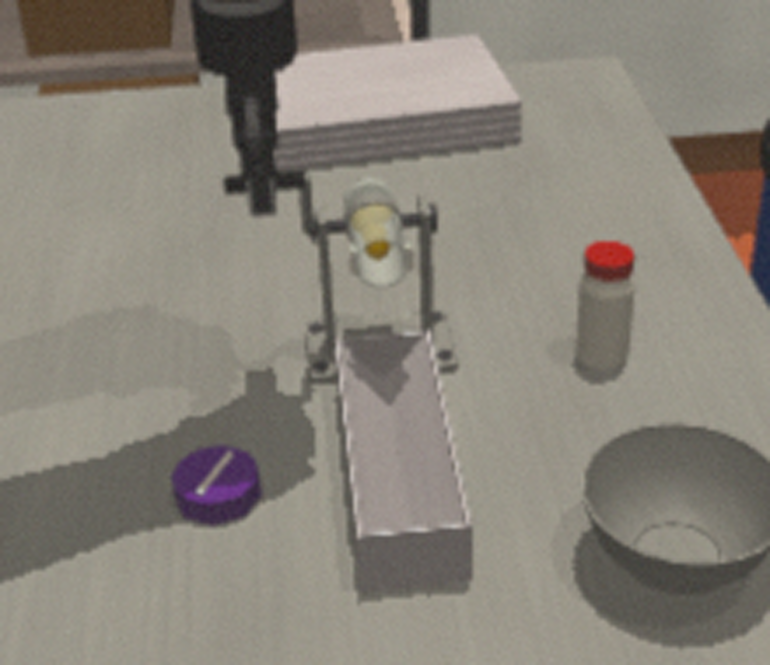

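```bash
python3 -m inch '[[0,-0.003,0.0016,0,0,0,0.79],[0,-0.006,0.0033,0,0,0,0.79],[0,-0.012,0.0073,0,0,0,0.79],[0,-0.015,0.0095,0,0,0,0.79],[0,-0.0173,0.0118,0,0,0,0.79],[0,-0.0198,0.0143,0,0,0,0.79],[0,-0.0222,0.0169,0,0,0,0.79],[0,-0.0245,0.0196,0,0,0,0.79],[0,-0.0266,0.0224,0,0,0,0.79],[0,-0.0285,0.0253,0,0,0,0.79],[0,-0.0304,0.0283,0,0,0,0.79],[0,-0.032,0.0315,0,0,0,0.79]]'; python3 -m inch '[[0,-0.001,0.002,0,0,0,0.79],[0,-0.002,0.003,0,0,0,0.79],[0,-0.003,0.003,0,0,0,0.79],[0,-0.004,0.003,0,0,0,0.79],[0,-0.004,0.003,0,0,0,0.79],[0,-0.004,0.003,0,0,0,0.79],[0,-0.004,0.003,0,0,0,0.79],[0,-0.004,0.003,0,0,0,0.79],[0,-0.004,0.003,0,0,0,0.79],[0,-0.004,0.003,0,0,0,0.79]]';python3 - <<'E'
from h import *
c,p,d=snap("side","s3.png",(200,110,420,300),3.5)
ym=hsv(p,(18,110,80),(35,255,255)); print([(b,s[4]) for b,s in blobs(ym,5)])
E
```

```text
time: 13.37
ee_pos: [0.4856, 0.1306, 0.1465]
tcp_rot: [-180.0, -0.0, -180.0]
wrist_force: [0.6, 4.6, 2.0]
opening: 0.0179
time: 14.2
ee_pos: [0.4855, 0.1284, 0.1429]
tcp_rot: [179.8, -0.1, -179.9]
wrist_force: [1.9, 15.0, -5.0]
opening: 0.018
[(array([309.9455, 223.0364]), np.int32(110)), (array([313.0638, 237.2128]), np.int32(47)), (array([421.9875, 324.05  ]), np.int32(80)), (array([253.2619, 344.3214]), np.int32(84)), (array([288.5376, 366.1505]), np.int32(93)), (array([251.8431, 371.6078]), np.int32(102))]
```

View pics/s3.png

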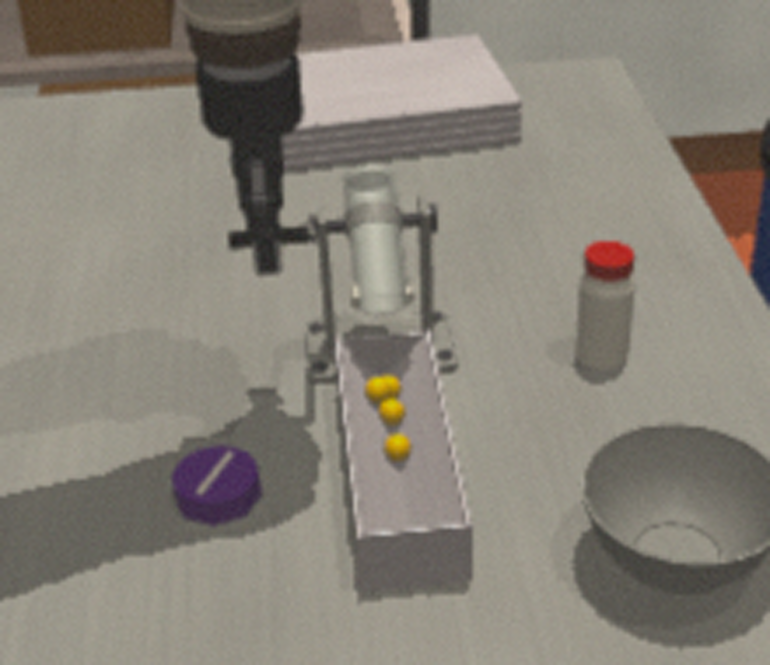

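```bash
python3 -m inch '[[0,0.004,-0.0085,0,0,0,0.79],[0,0.0078,-0.0144,0,0,0,0.79],[0,0.017,-0.025,0,0,0,0.79],[0,0.028,-0.0335,0,0,0,0.79],[0,0.041,-0.0396,0,0,0,0.79],[0,0.0545,-0.043,0,0,0,0.79],[0,0.0685,-0.0437,0,0,0,0.79],[0,0.0824,-0.0416,0,0,0,0.79],[0,0.0956,-0.0368,0,0,0,0.79],[0,0.1076,-0.0295,0,0,0,0.79],[0,0.1178,-0.02,0,0,0,0.79],[0,0.1222,-0.0144,0,0,0,0.79]]'; python3 -m inch '[[0,0.002,0.003,0,0,0,0.79],[0,0.004,0.006,0,0,0,0.79],[0,0.005,0.006,0,0,0,0.79],[0,0.006,0.006,0,0,0,0.79],[0,0.007,0.006,0,0,0,0.79],[0,0.007,0.006,0,0,0,0.79]]'
```

```text
time: 15.25
ee_pos: [0.4856, 0.2488, 0.1575]
tcp_rot: [-179.9, -0.0, -180.0]
wrist_force: [0.2, -5.3, 1.4]
opening: 0.0177
time: 15.75
ee_pos: [0.4854, 0.2534, 0.151]
tcp_rot: [-179.7, -0.1, 179.9]
wrist_force: [2.0, -14.0, -4.9]
opening: 0.0176
```

```bash
python3 -m inch '[[0,0.001,0,0,0,0,0.79],[0,0.002,0,0,0,0,0.79],[0,0.003,0,0,0,0,0.79],[0,0.003,0,0,0,0,0.79]]'; python3 -m inch '[[0,-0.004,0,0,0,0,0.6],[0,-0.004,0,0,0,0,0.5],[0,-0.004,-0.03,0,0,0,0.5],[0,-0.004,-0.07,0,0,0,0.5],[0,-0.004,-0.1,0,0,0,0.5],[0,-0.004,-0.1,0,0,0,0.5],[0,-0.004,-0.1,0,0,0,0.5]]';python3 - <<'E'
from h import *
c,p,d=snap("wrist"); P=cloud(c,d)
X,Y,Z=P[...,0],P[...,1],P[...,2]
m=(Z>.166)&(Z<.182)&(X>.44)&(X<.517)&(Y>.22)&(Y<.29)
print(m.sum(),X[m].min(),X[m].max(),Y[m].min(),Y[m].max(),Z[m].max(),Y[m&(Z>.175)].mean())
E
```

```text
time: 16.08
ee_pos: [0.4851, 0.2548, 0.1499]
tcp_rot: [-179.5, -0.2, 179.8]
wrist_force: [3.0, -22.1, -10.2]
opening: 0.0181
time: 16.67
ee_pos: [0.4863, 0.2558, 0.2547]
tcp_rot: [179.8, 0.2, -180.0]
wrist_force: [-0.3, 0.5, 0.0]
opening: 0.0427
1462 0.45590063295471017 0.5169870232005319 0.23499846309733274 0.25838196415083375 0.18072674326220314 0.2519868310241513
```

The bar sits about 1.4 mm short of its starting position, so the jar is still tilted about 0.03 rad. I'll press the bar down from above with closed fingers.

```bash
python3 -m inch '[[0,-0.001,0,0,0,0,1],[0,-0.001,0.02,0,0,0,1],[0,-0.001,0.03,0,0,0,1],[0,-0.001,0.04,0,0,0,1],[0,-0.001,0.055,0,0,0,1],[0,-0.001,0.065,0,0,0,1],[0,-0.001,0.07,0,0,0,1],[0,-0.001,0.073,0,0,0,1],[0,-0.001,0.073,0,0,0,1]]';  python3 -m inch '[[0,0,0.001,0,0,0,1],[0,0,0.002,0,0,0,1],[0,0,0.003,0,0,0,1],[0,0,0.004,0,0,0,1],[0,0,0.004,0,0,0,1]]'; python3 -m inch '[[0,0,0.001,0,0,0,1],[0,0,0.002,0,0,0,1],[0,0,0.002,0,0,0,1]]'
```

```text
time: 17.47
ee_pos: [0.4854, 0.254, 0.179]
tcp_rot: [-180.0, -0.0, -180.0]
wrist_force: [0.2, 0.6, 0.1]
opening: 0.0002
time: 17.88
ee_pos: [0.4859, 0.2547, 0.1768]
tcp_rot: [179.9, 0.1, -180.0]
wrist_force: [-2.5, 2.7, 7.2]
opening: 0.0002
time: 18.13
ee_pos: [0.486, 0.2547, 0.1766]
tcp_rot: [179.8, 0.2, -180.0]
wrist_force: [-4.5, 2.1, 18.6]
opening: 0.0002
```

```bash
python3 -m inch '[[0,0,-0.03,0,0,0,0.8],[0,0,-0.07,0,0,0,0.5],[0,0,-0.08,0,0,0,0.5],[0,0,-0.08,0,0,0,0.5],[0,0,-0.08,0,0,0,0.5]]';python3 - <<'E'
from h import *
c,p,d=snap("wrist"); P=cloud(c,d)
X,Y,Z=P[...,0],P[...,1],P[...,2]
m=(Z>.166)&(Z<.182)&(X>.44)&(X<.517)&(Y>.22)&(Y<.29)
print(m.sum(),Y[m].min(),Y[m].max(),Z[m].max(),Y[m&(Z>.175)].mean())
plan([.43,.02,.26],[180,0,150])
E
```

```text
time: 18.55
ee_pos: [0.486, 0.2541, 0.2538]
tcp_rot: [180.0, 0.1, -180.0]
wrist_force: [-0.3, -0.3, -1.6]
opening: 0.043
1446 0.23804203373933325 0.26016809894610826 0.1786030409964108 0.25331746316169296
shift [ 0.0557 -0.2339 -0.0073] turn [-0.0004 -0.0002  0.5238]
```

Bar back at y=0.2533, so the jar is fully upright. Now the cap.

```bash
python3 -m inch '[[0.01,-0.04,-0.01,0,0,0.1,0.3],[0.02,-0.08,-0.01,0,0,0.2,0],[0.03,-0.12,-0.01,0,0,0.3,0],[0.04,-0.16,-0.01,0,0,0.4,0],[0.05,-0.2,-0.01,0,0,0.5,0],[0.056,-0.234,-0.007,0,0,0.524,0],[0.056,-0.234,-0.007,0,0,0.524,0],[0.056,-0.234,-0.007,0,0,0.524,0],[0.056,-0.234,-0.007,0,0,0.524,0],[0.056,-0.234,-0.007,0,0,0.524,0]]';python3 - <<'E'
from h import *
c,p,d=snap("wrist","w6.png"); P=cloud(c,d)
pm=hsv(p,(125,60,40),(160,255,255)); pm[:,:200]=0
ys,xs=np.nonzero(pm&((P[...,2]>.021)*255).astype(np.uint8)); t=ray(c,np.c_[xs,ys],.024); print("cap",t.mean(0),(t.min(0)+t.max(0))/2,np.median(P[ys,xs,2]))
w=hsv(p,(0,0,150),(180,60,255)); f=cv2.morphologyEx(pm,cv2.MORPH_CLOSE,np.ones((15,15)))
ys,xs=np.nonzero(w&f); l=cv2.fitLine(np.c_[xs,ys].astype(np.float32),cv2.DIST_L2,0,.01,.01).ravel()
a=ray(c,[l[2:],l[2:]+30*l[:2]],.024); print("line",a[0],np.degrees(np.arctan2(*(a[1]-a[0])[1::-1])))
ym=hsv(p,(18,110,80),(35,255,255))
for b,s in blobs(ym,20): print("y",b,s[4],ray(c,b,.029)[0],P[int(b[1]),int(b[0])])
plan([.43,.02,0],[180,0,150])
E
```

```text
time: 19.43
ee_pos: [0.4297, 0.0207, 0.2595]
tcp_rot: [-180.0, -0.1, 150.1]
wrist_force: [-0.1, 0.4, -1.0]
opening: 0.0853
cap [0.4296 0.0196 0.024 ] [0.4302 0.0195 0.024 ] 0.024361013858997388
line [0.4312 0.0198 0.024 ] 60.55147262571474
y [415.7987 234.2277] 606 [0.5744 0.0846 0.029 ] [0.5613 0.0825 0.0505]
y [373.7291 255.6897] 203 [0.5752 0.0229 0.029 ] [0.5689 0.0234 0.0375]
y [124.4471 258.3317] 208 [ 0.4126 -0.2685  0.029 ] [ 0.413  -0.2759  0.0209]
y [ 90.8647 276.8986] 207 [ 0.4117 -0.3274  0.029 ] [ 0.4113 -0.3371  0.0198]
y [125.3989 312.9096] 188 [ 0.4808 -0.3257  0.029 ] [ 0.4825 -0.3353  0.0191]
shift [-0.0009 -0.0004  0.2596] turn [-0.0006 -0.001   0.0015]
```

View pics/w6.png

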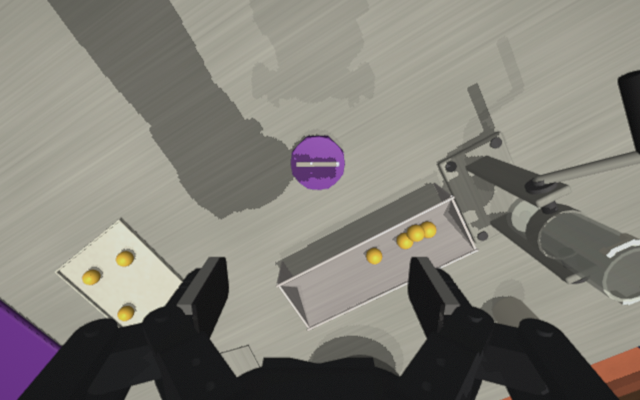

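Four dragees are in the mould; one of them sits slightly high in the blob near (415,234). The jar is empty and the cap is where I left it, so I regrasp it.

```bash
python3 -m inch '[[-0.001,0,0.04,0,0,0.002,0],[-0.001,0,0.08,0,0,0.002,0],[-0.001,0,0.12,0,0,0.002,0],[-0.001,0,0.16,0,0,0.002,0],[-0.001,0,0.2,0,0,0.002,0],[-0.001,0,0.23,0,0,0.002,0],[-0.001,0,0.25,0,0,0.002,0],[-0.001,0,0.2595,0,0,0.002,0],[-0.001,0,0.2595,0,0,0.002,0]]' 60; python3 -m inch '[[0,0,0,0,0,0,0.15],[0,0,0,0,0,0,0.2],[0,0,0,0,0,0,0.25],[0,0,0,0,0,0,0.4],[0,0,0,0,0,0,0.5],[0,0,0,0,0,0,0.5],[0,0,0,0,0,0,0.5]]' 60;  python3 -m inch '[[0,0,-0.03,0,0,0,0.5],[0,0,-0.07,0,0,0,0.5],[0,0,-0.11,0,0,0,0.5],[0,0,-0.15,0,0,0,0.5],[0,0,-0.19,0,0,0,0.5],[0,0,-0.23,0,0,0,0.5],[0,0,-0.265,0,0,0,0.5],[0,0,-0.265,0,0,0,0.5],[0,0,-0.265,0,0,0,0.5]]'
python3 - <<'E'
from h import *
c,p,d=snap("wrist"); P=cloud(c,d); print(telemetry.get_obs()['ee_pos'])
pm=hsv(p,(125,60,40),(160,255,255)); ys,xs=np.nonzero(pm); z=P[ys,xs,2]; print(len(z),np.median(z[z>.2]))
plan([.5765,.194,.266],[180,0,150])
E
```

```text
time: 20.23
ee_pos: [0.4291, 0.0201, -0.0014]
tcp_rot: [-179.9, -0.2, 150.0]
wrist_force: [0.3, -0.7, -0.6]
opening: 0.0855
time: 20.82
ee_pos: [0.4317, 0.0197, 0.0033]
tcp_rot: [179.9, 0.1, 149.9]
wrist_force: [-4.5, 1.4, 10.0]
opening: 0.0633
time: 21.57
ee_pos: [0.4315, 0.0195, 0.269]
tcp_rot: [179.8, 0.3, 149.9]
wrist_force: [-0.2, 0.4, -0.5]
opening: 0.0635
[0.4309 0.0195 0.2671]
20600 0.2897380816305296
shift [-0.0383  0.224   0.0014] turn [ 0.0013  0.0023 -0.0022]
```

Run:
```python
from h import *
M=optics.camera_info("wrist")["mount"]; K=optics.camera_info("wrist")["camera_matrix"]; c=(K,M[:3,:3],M[:3,3])
_,p,d=snap("wrist","w7.png",(160,90,480,390),2)
# tool frame: z down; cap top at tool z = -h
old=ray(c,[[257.5,286],[379,286]],-.0257)
w3=cv2.imread("pics/w3.png")[...,::-1]
def edge(im): # rear edge of cap top/side: topmost purple row in the mid columns
    m=hsv(np.ascontiguousarray(im),(125,60,30),(165,255,255)); return m
m3=cv2.resize(edge(w3),None,fx=.5,fy=.5); m=edge(p)[90:390,160:480]
for n,q in(("old",m3),("new",m)):
    col=q[:,150:170]; rows=[np.nonzero(col[:,i])[0].min()+90 for i in range(20)]; print(n,"top row",np.median(rows))
w=hsv(p,(0,0,170),(180,60,255)); w[:270]=0; w[330:]=0; w[:,:240]=0; w[:,400:]=0
ys,xs=np.nonzero(w); print("now line rows",ys.min(),ys.max(),np.median(ys),xs.min(),xs.max())
print("old edge tool",old)
for r in (ys.min(),int(np.median(ys))): print(r,ray(c,[[257,r],[379,r]],-.0226))
```

```text
old top row 204.0
new top row 198.0
now line rows 277 329 285.0 241 394
old edge tool [[ 0.0011 -0.0262 -0.0257]
 [ 0.0011  0.0265 -0.0257]]
277 [[ 0.0036 -0.0269 -0.0226]
 [ 0.0036  0.0269 -0.0226]]
285 [[-0.0005 -0.0271 -0.0226]
 [-0.0004  0.0271 -0.0226]]
```

View pics/w7.png

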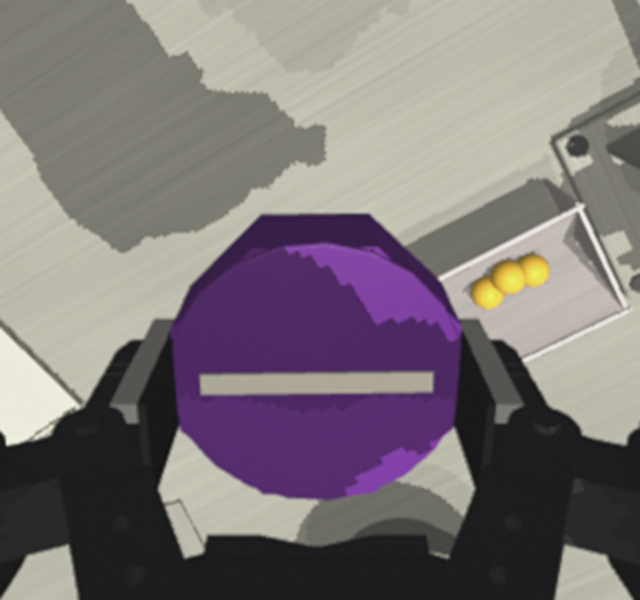

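The cap sits about 2.2 mm further along tool x than in the first grasp, so I correct for that.

```bash
python3 -m inch '[[-0.007,0.037,0,0,0,0,0.5],[-0.014,0.074,0,0,0,0,0.5],[-0.021,0.111,0,0,0,0,0.5],[-0.028,0.15,0,0,0,0,0.5],[-0.035,0.19,0,0,0,0,0.5],[-0.0405,0.2245,0.001,0.001,0.002,-0.002,0.5],[-0.0405,0.2245,0.01,0.001,0.002,-0.002,0.5],[-0.0405,0.2245,0.02,0.001,0.002,-0.002,0.5],[-0.0405,0.2245,0.026,0.001,0.002,-0.002,0.5],[-0.0405,0.2245,0.026,0.001,0.002,-0.002,0.5],[-0.0405,0.2245,0.026,0.001,0.002,-0.002,0.5]]'
python3 - <<'E'
from h import *
o=telemetry.get_obs(); plan([.5787,.1934,.210],[180,0,150]); print(o['wrist_force'],o['opening'])
E
```

```text
time: 22.58
ee_pos: [0.5776, 0.1927, 0.2393]
tcp_rot: [-179.9, -0.2, 150.0]
wrist_force: [-0.4, 0.2, -0.5]
opening: 0.063
shift [-0.0007  0.0012  0.0293] turn [-0.002  -0.0027 -0.0007]
[-0.3609  0.1651 -0.5001] 0.06301554322108281
```

```bash
python3 -m inch '[[-0.001,0.001,0.012,-0.001,-0.002,0,0.5],[-0.001,0.001,0.02,-0.001,-0.002,0,0.5],[-0.001,0.001,0.025,-0.001,-0.002,0,0.5],[-0.001,0.001,0.029,-0.001,-0.002,0,0.5],[-0.001,0.001,0.029,-0.001,-0.002,0,0.5],[-0.001,0.001,0.029,-0.001,-0.002,0,0.5]]'; python3 -m inch '[[0,0,0.002,0,0,0,0.5],[0,0,0.004,0,0,0,0.5],[0,0,0.005,0,0,0,0.5],[0,0,0.005,0,0,0,0.5]]'
```

```text
time: 23.08
ee_pos: [0.5792, 0.1933, 0.2108]
tcp_rot: [-180.0, -0.0, 150.0]
wrist_force: [-1.0, -1.7, -0.9]
opening: 0.0635
time: 23.42
ee_pos: [0.579, 0.1933, 0.2068]
tcp_rot: [-180.0, 0.0, 150.0]
wrist_force: [-6.2, -1.7, 2.1]
opening: 0.0633
```

```bash
python3 -m inch '[[0.0009,-0.0005,0,0,0,0,0.5],[0.0009,-0.0005,0.002,0,0,0,0.5],[0.0009,-0.0005,0.004,0,0,0,0.5],[0.0009,-0.0005,0.004,0,0,0,0.5]]'; python3 -m inch '[[0,0,0.002,0,0,0,0.5],[0,0,0.004,0,0,0,0.5],[0,0,0.005,0,0,0,0.5],[0,0,0.005,0,0,0,0.5]]'
python3 - <<'E'
from h import *
c,p,d=snap("wrist"); P=cloud(c,d); print(telemetry.get_obs()['ee_pos'])
pm=hsv(p,(125,60,40),(160,255,255)); ys,xs=np.nonzero(pm); z=P[ys,xs,2]; print(len(z),np.median(z[z>.2]),np.percentile(z[z>.2],[60,80]))
E
```

```text
time: 23.75
ee_pos: [0.5783, 0.1936, 0.2025]
tcp_rot: [180.0, 0.0, 150.0]
wrist_force: [-3.7, -2.8, 6.8]
opening: 0.0632
time: 24.08
ee_pos: [0.5784, 0.1936, 0.1985]
tcp_rot: [179.9, 0.1, 150.0]
wrist_force: [-5.0, -3.5, 11.9]
opening: 0.0633
[0.5784 0.1936 0.1986]
15309 0.2193747916183954 [0.2195 0.2199]
```

```bash
python3 -m inch '[[0,-0.0002,0,0,0,0.1,0.5],[0,-0.0004,0,0,0,0.2,0.5],[0.0001,-0.0006,0,0,0,0.3,0.5],[0.0002,-0.0009,0,0,0,0.4,0.5],[0.0003,-0.0011,0,0,0,0.5,0.5],[0.0004,-0.0012,0,0,0,0.6,0.5],[0.0005,-0.0014,0,0,0,0.7,0.5],[0.0007,-0.0016,0,0,0,0.8,0.5],[0.0008,-0.0017,0,0,0,0.9,0.5],[0.001,-0.0018,0,0,0,0.98,0.5],[0.0011,-0.0019,0,0,0,1.04,0.5],[0.0011,-0.0019,0,0,0,1.04,0.5]]'; python3 -c "
from h import *
o=telemetry.get_obs();print(o['torque'],o['tcp_rot'],o['wrist_force'])"; python3 -m inch '[[0,0,0,0,0,0.02,0.5],[0,0,0,0,0,0.04,0.5],[0,0,0,0,0,0.06,0.5],[0,0,0,0,0,0.08,0.5],[0,0,0,0,0,0.1,0.5],[0,0,0,0,0,0.1,0.5]]'; python3 -c "
from h import *
o=telemetry.get_obs();print(o['torque'],o['tcp_rot'],o['wrist_force'])"
```

```text
time: 25.13
ee_pos: [0.5776, 0.1931, 0.1991]
tcp_rot: [179.7, -0.1, 90.2]
wrist_force: [-0.8, -0.8, 12.0]
opening: 0.0637
[-0.0825  0.147  -0.0807] [179.743   -0.1009  90.1845] [-0.8315 -0.78   11.9969]
time: 25.63
ee_pos: [0.5775, 0.1928, 0.1991]
tcp_rot: [179.8, -0.1, 84.6]
wrist_force: [-0.6, -2.2, 12.4]
opening: 0.0634
[-0.3676  0.2324  0.0834] [179.7651  -0.0835  84.6111] [-0.5904 -2.1828 12.3801]
```

```bash
cat > capchk.py <<'E'
from h import *
c,p,d=snap("wrist"); P=cloud(c,d)
w=hsv(p,(0,0,170),(180,60,255)); w[262:,:]*=1; m=np.zeros_like(w); m[262:310,250:390]=255
n=[(s[4],b,s) for b,s in blobs(w&m,100)]
M=(hsv(p,(125,60,30),(165,255,255))); 
f=cv2.morphologyEx(M,cv2.MORPH_CLOSE,np.ones((25,25))); ys,xs=np.nonzero(w&f)
r=cv2.minAreaRect(np.c_[xs,ys].astype(np.float32)); l=cv2.fitLine(np.c_[xs,ys].astype(np.float32),cv2.DIST_HUBER,0,.01,.01).ravel()
a=ray(c,[l[2:],l[2:]+40*l[:2]],.22); print("line px",l,len(xs),"world",a[0],"yaw",np.degrees(np.arctan2(*(a[1]-a[0])[1::-1])))
ys,xs=np.nonzero(M); z=P[ys,xs,2]; print("capz",np.median(z[z>.2]))
o=telemetry.get_obs();print(o['torque'],o['tcp_rot'],o['ee_pos'],o['wrist_force'])
E
python3 capchk.py; python3 -m inch '[[0,0,0,0,0,0.02,0.5],[0,0,0,0,0,0.04,0.5],[0,0,0,0,0,0.04,0.5]]'; python3 capchk.py
```

```text
line px [  0.9999  -0.0126 318.1203 281.5134] 914 world [0.5778 0.1929 0.22  ] yaw -4.611983203119207
capz 0.2199481007883772
[-0.4343  0.2452  0.1116] [179.767   -0.0857  84.6594] [0.5775 0.1928 0.1991] [-1.2901 -2.1682 11.6354]
time: 25.93
ee_pos: [0.5773, 0.1922, 0.1991]
tcp_rot: [179.8, -0.0, 82.3]
wrist_force: [-1.7, -5.8, 12.4]
opening: 0.0635
line px [  0.9999  -0.0142 318.0467 281.5671] 910 world [0.5776 0.1923 0.22  ] yaw -6.8045001464912644
capz 0.21992870989808544
[-1.0142  0.4156  0.169 ] [179.7741  -0.0311  82.349 ] [0.5774 0.1922 0.1991] [-1.6696 -5.6093 13.0816]
```

```bash
python3 -m inch '[[0,0,0,0,0,-0.03,0.5],[0,0,0,0,0,-0.06,0.5],[0,0,-0.002,0,0,-0.06,0.5],[0,0,-0.004,0,0,-0.06,0.5],[0,0,-0.006,0,0,-0.06,0.5],[0,0,-0.006,0,0,-0.06,0.5]]'; python3 capchk.py;  python3 -m inch '[[0,0,-0.001,0,0,0,0.5],[0,0,-0.002,0,0,0,0.5],[0,0,-0.003,0,0,0,0.5],[0,0,-0.003,0,0,0,0.5]]'; python3 capchk.py
```

```text
time: 26.48
ee_pos: [0.5774, 0.1926, 0.2042]
tcp_rot: [179.8, -0.0, 85.8]
wrist_force: [1.7, -2.5, 6.2]
opening: 0.0637
line px [  0.9999  -0.0116 318.1887 281.4276] 909 world [0.5775 0.1894 0.22  ] yaw -3.446750345217852
capz 0.22497299057469788
[-0.4555 -0.2608  0.0178] [179.8333  -0.0352  85.8076] [0.5774 0.1926 0.2039] [ 1.073  -2.5367  7.061 ]
time: 26.87
ee_pos: [0.5772, 0.1926, 0.2047]
tcp_rot: [180.0, 0.0, 85.8]
wrist_force: [6.3, -1.5, -4.4]
opening: 0.0634
line px [  1.      -0.0039 318.1586 281.0999] 913 world [0.5774 0.1892 0.22  ] yaw -3.8456699807684087
capz 0.22535631394932532
[-0.2638 -1.3117  0.0083] [179.9831   0.0254  85.8109] [0.5772 0.1926 0.2047] [ 6.4576 -2.2184 -4.4805]
```

```bash
python3 -m inch '[[0,0,0.002,0,0,0,0.5],[0,0,0.002,0,0,0,0.5],[0,0,0.002,0,0,0,0.24],[0,0,0.002,0,0,0,0.1],[0,0,0.002,0,0,0,0],[0,0,0.002,0,0,0,0],[0,0,0.002,0,0,0,0],[0,0,-0.04,0,0,0,0],[0,0,-0.08,0,0,0,0],[0,0,-0.12,0,0,0,0],[0,0,-0.13,0,0,0,0],[0,0,-0.13,0,0,0,0]]'
python3 - <<'E'
from h import *
c,p,d=snap("wrist","w8.png"); P=cloud(c,d)
pm=hsv(p,(125,60,40),(160,255,255))
ct=max(cv2.findContours(pm,cv2.RETR_EXTERNAL,cv2.CHAIN_APPROX_NONE)[0],key=cv2.contourArea)
f=np.zeros_like(pm); cv2.fillPoly(f,[cv2.convexHull(ct)],255)
ys,xs=np.nonzero((f>0)&(P[...,2]>.222)&(P[...,2]<.229)); t=ray(c,np.c_[xs,ys],.225); print(len(xs),t.mean(0),"Z",np.median(P[ys,xs,2]))
w=hsv(p,(0,0,190),(180,40,255)); ys,xs=np.nonzero(w&f);l=cv2.fitLine(np.c_[xs,ys].astype(np.float32),cv2.DIST_HUBER,0,.01,.01).ravel()
a=ray(c,[l[2:],l[2:]+40*l[:2]],.225); print(a[0],"yaw",np.degrees(np.arctan2(*(a[1]-a[0])[1::-1])))
X,Y,Z=P[...,0],P[...,1],P[...,2]
m=(Z>.166)&(Z<.182)&(X>.44)&(X<.517)&(Y>.22)&(Y<.29)
print("bar",m.sum(),Y[m].min(),Y[m].max(),Z[m].max(),Y[m&(Z>.175)].mean())
E
```

```text
time: 27.92
ee_pos: [0.5771, 0.1928, 0.3396]
tcp_rot: [179.7, -0.1, 85.8]
wrist_force: [-0.1, 0.4, -0.4]
opening: 0.0854
4505 [0.5771 0.1943 0.225 ] Z 0.22546167075532447
[0.577 0.193 0.225] yaw -3.9308165219053386
bar 949 0.23875328141741337 0.26000948382267547 0.17937656806842117 0.2530822999625586
```

View pics/w8.png

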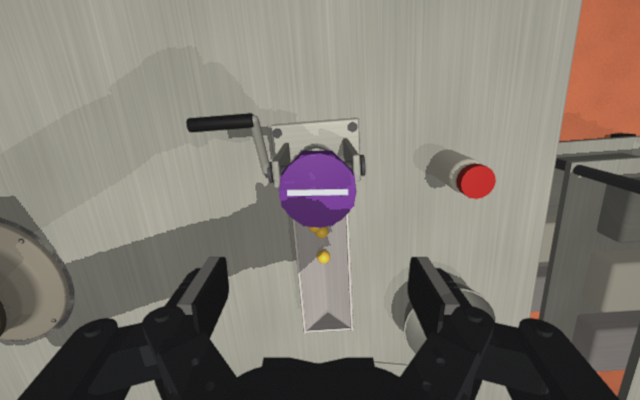

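```bash
python3 -c "
from h import *
plan([.5,.04,.28],[180,0,180])"
```

```text
shift [-0.1581 -0.0658  0.0567] turn [ 0.0025  0.001  -1.6437]
```

```bash
python3 -m inch '[[-0.03,-0.01,0,0,0,-0.12,0.6],[-0.07,-0.03,0,0,0,-0.24,0.6],[-0.11,-0.045,0,0,0,-0.36,0.6],[-0.158,-0.066,0.03,0,0,-0.5,0.6],[-0.158,-0.066,0.057,0,0,-1.644,0.6],[-0.158,-0.066,0.057,0,0,-1.644,0.6],[-0.158,-0.066,0.057,0,0,-1.644,0.6],[-0.158,-0.066,0.057,0,0,-1.644,0.6],[-0.158,-0.066,0.057,0,0,-1.644,0.6],[-0.158,-0.066,0.057,0,0,-1.644,0.6],[-0.158,-0.066,0.057,0,0,-1.644,0.6],[-0.158,-0.066,0.057,0,0,-1.644,0.6]]'; python3 -m inch '[[0,0,0,0,0,-0.12,0.6],[0,0,0,0,0,-0.16,0.6],[0,0,0,0,0,-0.16,0.6]]'
python3 - <<'E'
from h import *
c,p,d=snap("wrist","w9.png",(160,40,560,280),2); P=cloud(c,d)
ym=hsv(p,(18,110,80),(35,255,255))
for b,s in blobs(ym,20): print("y",b,s,ray(c,b,.029)[0],P[int(b[1]),int(b[0])])
print(telemetry.get_obs()['tcp_rot'],telemetry.get_obs()['ee_pos'])
E
```

```text
time: 28.97
ee_pos: [0.4986, 0.0398, 0.2768]
tcp_rot: [-180.0, -0.2, 171.3]
wrist_force: [0.2, 0.9, -1.0]
opening: 0.0341
time: 29.22
ee_pos: [0.4986, 0.0398, 0.277]
tcp_rot: [-180.0, -0.2, -179.8]
wrist_force: [-0.7, 0.0, -0.6]
opening: 0.0339
y [ 7.4542 89.084 ] [  0  80  18  18 262] [ 0.4143 -0.3265  0.029 ] [ 0.4141 -0.3366  0.0188]
y [55.4058 89.9058] [ 45  81  22  18 308] [ 0.4149 -0.2702  0.029 ] [ 0.4138 -0.277   0.0207]
y [ 23.5288 147.5935] [ 13 140  22  16 278] [ 0.4833 -0.3274  0.029 ] [ 0.4836 -0.334   0.0224]
y [350.9189 216.2523] [331 206  40  20 555] [0.5734 0.0843 0.029 ] [0.5645 0.0806 0.0506]
y [305.0769 217.2154] [298 210  15  16 195] [0.575  0.0229 0.029 ] [0.5713 0.0232 0.0374]
[-179.9873   -0.1358 -179.9961] [0.4987 0.0398 0.2772]
```

View pics/w9.png

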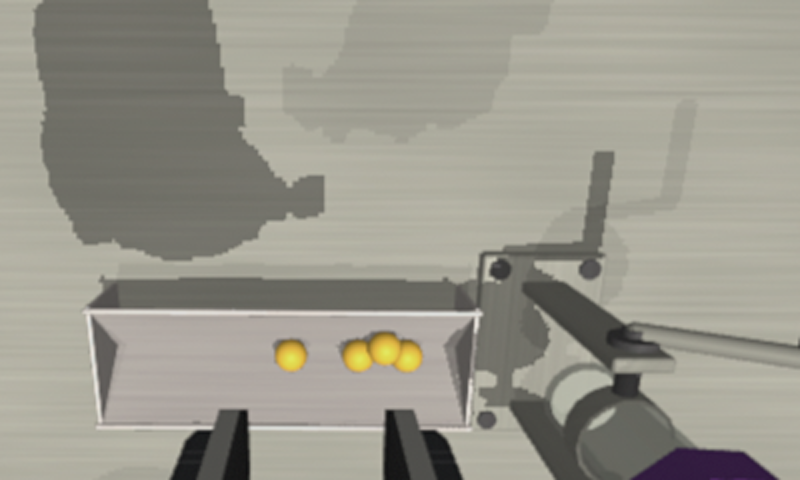

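Run:
```python
from h import *
c=cam("wrist")
print(ray(c,[[352.5,214.5]],.043),ray(c,[[339,218],[363.5,218],[305.1,217.2]],.029))
q=ray(c,[[352.5,214.5]],.043)[0]; plan([q[0],q[1],.041],[180,0,180])
```

```text
[[0.5658 0.0844 0.043 ]] [[0.5763 0.0681 0.029 ]
 [0.5762 0.101  0.029 ]
 [0.5752 0.0227 0.029 ]]
shift [-0.0676  0.0446  0.236 ] turn [-0.0002 -0.0024  0.0001]
```

```bash
python3 -m inch '[[-0.03,0.02,0.03,0,-0.002,0,0.6],[-0.067,0.0446,0.07,0,-0.002,0,0.6],[-0.067,0.0446,0.11,0,-0.002,0,0.6],[-0.067,0.0446,0.15,0,-0.002,0,0.6],[-0.067,0.0446,0.19,0,-0.002,0,0.6],[-0.067,0.0446,0.22,0,-0.002,0,0.6],[-0.067,0.0446,0.232,0,-0.002,0,0.6],[-0.067,0.0446,0.2365,0,-0.002,0,0.6],[-0.067,0.0446,0.2365,0,-0.002,0,0.6],[-0.067,0.0446,0.2365,0,-0.002,0,0.6]]' 25; python3 -m inch '[[0,0,0,0,0,0,0.7],[0,0,0,0,0,0,0.75],[0,0,0,0,0,0,0.85],[0,0,0,0,0,0,0.85],[0,0,0,0,0,0,0.85]]' 25
```

```text
time: 30.1
ee_pos: [0.5673, 0.0846, 0.0446]
tcp_rot: [180.0, 0.3, -180.0]
wrist_force: [0.3, 0.1, 1.1]
opening: 0.0342
time: 30.52
ee_pos: [0.5675, 0.0846, 0.0436]
tcp_rot: [180.0, 0.3, -179.9]
wrist_force: [4.9, -0.4, 6.0]
opening: 0.0165
```

```bash
python3 -m inch '[[0,0,-0.005,0,0,0,0.85],[0,0,-0.015,0,0,0,0.85],[0,0,-0.03,0,0,0,0.85],[0,0,-0.06,0,0,0,0.85],[0,0,-0.06,0,0,0,0.85]]'
python3 - <<'E'
from h import *
c,p,d=snap("wrist"); P=cloud(c,d)
ym=hsv(p,(18,110,80),(35,255,255))
for b,s in blobs(ym,20): print("y",b,s,ray(c,b,.029)[0],P[int(b[1]),int(b[0])])
c,p,d=snap("side","s5.png",(250,180,400,300),4)
for b,s in blobs(hsv(p,(18,110,80),(35,255,255)),5): print("side",b,s)
print(telemetry.get_obs()['opening'])
E
```

```text
time: 30.93
ee_pos: [0.5673, 0.0847, 0.1076]
tcp_rot: [180.0, 0.4, -179.9]
wrist_force: [1.0, 0.7, 0.8]
opening: 0.0129
y [235.8034 215.2873] [222 202  29  28 651] [0.5751 0.0225 0.029 ] [0.5713 0.0244 0.0378]
y [281.6443 215.4434] [268 202  28  28 627] [0.5751 0.0572 0.029 ] [0.5709 0.058  0.0387]
y [315.2057 215.5215] [301 202  29  28 627] [0.5752 0.0827 0.029 ] [0.571  0.0826 0.0382]
y [345.5531 215.7575] [332 202  28  29 631] [0.5753 0.1057 0.029 ] [0.5709 0.1043 0.0384]
side [311.679  228.1728] [307 216  10  26 162]
side [400.5 323. ] [398 323   6   1   6]
side [424.3286 324.2   ] [405 323  38   4  70]
side [253.2619 344.3214] [249 339  10  11  84]
side [288.5376 366.1505] [284 361  10  11  93]
side [251.8641 371.6602] [247 366  11  12 103]
0.0127683546759147
```

View pics/s5.png

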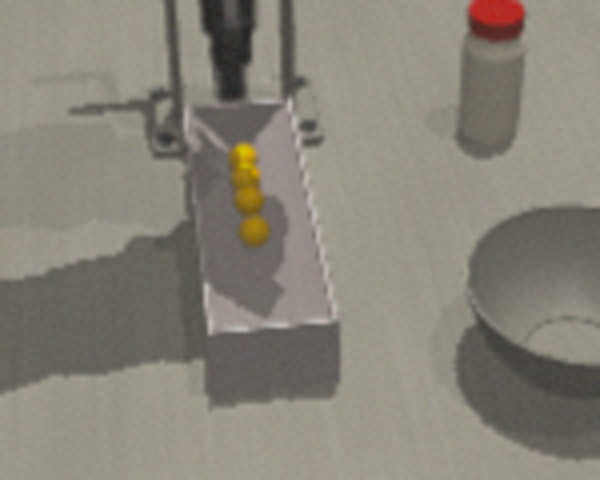

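All four poured dragees are now in the fold, at y = 0.0225, 0.057, 0.083 and 0.106. Next I move to the tray.

```bash
python3 -m inch '[[0.01,0,-0.04,0,0,0,0.6],[0.03,-0.02,-0.08,0,0,0,0.6],[0.045,-0.06,-0.11,0,0,0,0.6],[0.06,-0.1,-0.12,0,0,0,0.6],[0.08,-0.14,-0.12,0,0,0,0.6],[0.09,-0.18,-0.12,0,0,0,0.6],[0.1,-0.22,-0.12,0,0,0,0.6],[0.11,-0.26,-0.12,0,0,0,0.6],[0.12,-0.3,-0.12,0,0,0,0.6],[0.13,-0.34,-0.12,0,0,0,0.6],[0.13,-0.375,-0.12,0,0,0,0.6],[0.13,-0.395,-0.12,0,0,0,0.6]]'
cat > tray.py <<'E'
from h import *
import sys
f=sys.argv[1] if len(sys.argv)>1 else None
c,p,d=snap("wrist",f); P=cloud(c,d)
for b,s in blobs(hsv(p,(18,110,80),(35,255,255)),40):
    q=ray(c,b,.013)[0]; print("y",b,s[4],q,P[int(b[1]),int(b[0])])
    if q[1]<-.2: plan([q[0],q[1],.005],[180,0,180])
o=telemetry.get_obs(); print(o['ee_pos'],o['tcp_rot'])
E
python3 -m inch '[[0,0,0,0,0,0,0.6],[0,0,0,0,0,0,0.6],[0,0,0,0,0,0,0.6]]'; python3 tray.py
```

```text
time: 32.03
ee_pos: [0.4345, -0.3132, 0.2211]
tcp_rot: [180.0, 0.0, 180.0]
wrist_force: [0.5, 0.7, 0.3]
opening: 0.034
time: 32.28
ee_pos: [0.4358, -0.3101, 0.2211]
tcp_rot: [179.9, 0.0, -180.0]
wrist_force: [-0.0, 0.0, -0.2]
opening: 0.034
y [287.911 147.911] 281 [ 0.4134 -0.3435  0.013 ] [ 0.4106 -0.3434  0.024 ]
shift [ 0.023  -0.034   0.2164] turn [0.0009 0.0008 0.0018]
y [342.5478 148.8897] 272 [ 0.4144 -0.2823  0.013 ] [ 0.4115 -0.2838  0.0242]
shift [0.0219 0.0273 0.2165] turn [0.0009 0.0008 0.0018]
y [291.0542 208.35  ] 240 [ 0.4855 -0.3418  0.013 ] [ 0.4813 -0.3409  0.0233]
shift [-0.0492 -0.0324  0.2165] turn [0.0009 0.0008 0.0018]
y [587.7832 280.9968] 309 [0.5852 0.0397 0.013 ] [0.5695 0.0166 0.0348]
y [622.566  280.9057] 530 [0.585  0.0848 0.013 ] [0.5678 0.0562 0.0375]
[ 0.4361 -0.3097  0.2215] [ 179.9498    0.0448 -179.8956]
```

```bash
python3 -m inch '[[0.022,0.027,0.04,0,0,0.001,0.67],[0.022,0.027,0.08,0,0,0.001,0.67],[0.022,0.027,0.12,0,0,0.001,0.67],[0.022,0.027,0.16,0,0,0.001,0.67],[0.022,0.027,0.19,0,0,0.001,0.67],[0.022,0.027,0.205,0,0,0.001,0.67],[0.022,0.027,0.215,0,0,0.001,0.67],[0.022,0.027,0.215,0,0,0.001,0.67],[0.022,0.027,0.215,0,0,0.001,0.67]]' 30; python3 -m inch '[[0,0,0,0,0,0,0.75],[0,0,0,0,0,0,0.9],[0,0,0,0,0,0,0.9],[0,0,0,0,0,0,0.9],[0,0,0,0,0,0,0.9]]' 30; python3 -m inch '[[0,0,-0.02,0,0,0,0.9],[0,0,-0.06,0,0,0,0.9],[0,0,-0.1,0,0,0,0.9],[0,0,-0.12,0,0,0,0.9],[0,0,-0.12,0,0,0,0.9]]'
python3 - <<'E'
from h import *
o=telemetry.get_obs(); print(o['opening'],o['ee_pos']); plan([.5755,-.065,.12],[180,0,180]); plan([.5755,-.065,.030],[180,0,180])
c,p,d=snap("wrist"); P=cloud(c,d)
for b,s in blobs(hsv(p,(18,110,80),(35,255,255)),40): print(b,s[4],P[int(b[1]),int(b[0])])
E
```

```text
time: 33.08
ee_pos: [0.4151, -0.2833, 0.0078]
tcp_rot: [-180.0, 0.1, -179.9]
wrist_force: [-0.0, 0.1, 0.0]
opening: 0.0279
time: 33.5
ee_pos: [0.4156, -0.2842, 0.0084]
tcp_rot: [-179.9, 0.2, -180.0]
wrist_force: [0.9, 0.9, 7.4]
opening: 0.0199
time: 33.92
ee_pos: [0.4162, -0.2851, 0.1328]
tcp_rot: [-179.7, 0.5, -180.0]
wrist_force: [-0.5, -0.1, 0.5]
opening: 0.0195
0.019461112840452703 [ 0.4162 -0.2851  0.1328]
shift [-0.1592  0.2202  0.013 ] turn [-0.0048  0.0085  0.    ]
shift [-0.1584  0.2206  0.103 ] turn [-0.0048  0.0085  0.    ]
[251.6287 186.1013] 474 [ 0.4104 -0.3418  0.0232]
[317.7768 262.1423] 1434 [ 0.4102 -0.2856  0.1462]
[258.2727 259.1338] 396 [ 0.48   -0.3402  0.0226]
[629.5145 349.3958] 379 [0.5687 0.0127 0.0357]
```

```bash
python3 -m inch '[[-0.025,0.03,0.005,0,0.004,0,0.9],[-0.05,0.065,0.01,-0.002,0.008,0,0.9],[-0.075,0.1,0.013,-0.005,0.008,0,0.9],[-0.1,0.135,0.013,-0.005,0.008,0,0.9],[-0.125,0.17,0.013,-0.005,0.008,0,0.9],[-0.15,0.205,0.013,-0.005,0.008,0,0.9],[-0.159,0.22,0.013,-0.005,0.008,0,0.9],[-0.159,0.22,0.013,-0.005,0.008,0,0.9],[-0.159,0.22,0.05,-0.005,0.008,0,0.9],[-0.159,0.22,0.08,-0.005,0.008,0,0.9]]';  python3 - <<'E'
from h import *
o=telemetry.get_obs(); print(o['opening']); plan([.5755,-.065,.031],[180,0,180])
E
```

```text
time: 34.8
ee_pos: [0.5739, -0.0634, 0.046]
tcp_rot: [179.7, -0.3, -179.9]
wrist_force: [-0.0, 0.5, -0.3]
opening: 0.0197
0.019674781013260662
shift [-0.0017 -0.0017  0.0149] turn [ 0.0045 -0.0051  0.0013]
```

```bash
python3 -m inch '[[-0.001,-0.001,0.006,0.002,-0.002,0,0.9],[-0.001,-0.001,0.012,0.002,-0.002,0,0.9],[-0.001,-0.001,0.014,0.002,-0.002,0,0.9],[-0.001,-0.001,0.014,0.002,-0.002,0,0.9],[-0.001,-0.001,0.014,0.002,-0.002,0,0.76],[-0.001,-0.001,0.014,0.002,-0.002,0,0.7],[-0.001,-0.001,0.014,0.002,-0.002,0,0.68],[-0.001,-0.001,0.014,0.002,-0.002,0,0.68]]'; python3 -m inch '[[0,0,-0.04,0,0,0,0.68],[0,0,-0.06,0,0,0,0.9],[0,0,-0.06,0,0,0,1],[0,0.0,-0.06,0,0,0,1],[0,0.0,-0.06,0,0,0,1]]'
cat > mould.py <<'E'
from h import *
import sys
c,p,d=snap("wrist",sys.argv[1] if len(sys.argv)>1 else None); P=cloud(c,d)
for b,s in blobs(hsv(p,(18,110,80),(35,255,255)),40): print(b,s,ray(c,b,.029)[0],P[int(b[1]),int(b[0])])
o=telemetry.get_obs(); print(o['ee_pos'],o['tcp_rot'],o['opening'])
E
python3 mould.py
```

```text
time: 35.47
ee_pos: [0.5748, -0.0647, 0.034]
tcp_rot: [179.8, -0.2, -180.0]
wrist_force: [-1.0, -0.3, -0.3]
opening: 0.0272
time: 35.88
ee_pos: [0.5745, -0.0648, 0.0926]
tcp_rot: [179.8, -0.3, -180.0]
wrist_force: [-1.1, -0.1, -0.5]
opening: -0.0
[317.3467 214.3897] [303 200  30  30 721] [ 0.5747 -0.0651  0.029 ] [ 0.5705 -0.0653  0.0393]
[442.1808 214.6846] [426 200  33  30 780] [0.5749 0.0232 0.029 ] [0.5711 0.0193 0.0376]
[526.6702 214.8428] [ 474  200  105   31 2577] [0.575  0.0831 0.029 ] [0.5706 0.0753 0.039 ]
[ 0.5742 -0.0647  0.0921] [ 179.8247   -0.3207 -179.9895] -1.9714291873292277e-05
```

```bash
python3 -m inch '[[0,0.034,0,0.002,0.005,0,1],[0,0.034,0.02,0.002,0.005,0,1],[0,0.034,0.04,0.002,0.005,0,1],[0,0.034,0.058,0.002,0.005,0,1],[0,0.034,0.06,0.002,0.005,0,1],[0,0.026,0.06,0.002,0.005,0,1],[0,0.02,0.06,0.002,0.005,0,1],[0,0.014,0.06,0.002,0.005,0,1],[0,0.009,0.06,0.002,0.005,0,1],[0,0.005,0.06,0.002,0.005,0,1],[0,0.005,0.06,0.002,0.005,0,1]]'; python3 -m inch '[[0,0.006,0,0,0,0,1],[0,0.006,-0.04,0,0,0,1],[0,0.006,-0.08,0,0,0,1],[0,0.006,-0.12,0,0,0,0.8],[0,-0.02,-0.15,0,0,0,0.67],[0,-0.02,-0.15,0,0,0,0.67]]'; python3 mould.py
```

```text
time: 36.85
ee_pos: [0.5747, -0.0607, 0.0338]
tcp_rot: [180.0, -0.5, 179.9]
wrist_force: [-0.5, 0.8, 1.1]
opening: 0.0002
time: 37.35
ee_pos: [0.5779, -0.0816, 0.1906]
tcp_rot: [-179.9, 0.0, 180.0]
wrist_force: [1.3, -0.8, 1.2]
opening: 0.0283
[26.2532  2.7468] [ 12   0  27   8 154] [ 0.4247 -0.3296  0.029 ] [ 0.4217 -0.3379  0.0189]
[46.0038 80.0857] [ 32  69  29  23 525] [ 0.4862 -0.3295  0.029 ] [ 0.4859 -0.3351  0.0222]
[321.8366 174.7014] [312 164  21  22 355] [ 0.5745 -0.0779  0.029 ] [ 0.571  -0.0789  0.04  ]
[422.9629 175.0875] [412 165  23  21 377] [0.5748 0.023  0.029 ] [0.5723 0.0189 0.0382]
[457.9569 175.1777] [447 165  24  21 394] [0.5748 0.058  0.029 ] [0.5721 0.0525 0.0388]
[494.8783 175.3248] [472 165  47  22 822] [0.5749 0.0948 0.029 ] [0.5724 0.0889 0.0376]
[ 0.5773 -0.0806  0.1873] [-179.9897   -0.1602  179.9557] 0.028101140401008674
```

```bash
python3 -c "
from h import *
plan([.484,-.335,.19],[180,0,180])"; python3 -m inch '[[0.015,-0.04,0,0,0,0,0.67],[0.03,-0.08,0,0,0,0,0.67],[0.045,-0.12,0,0,0,0,0.67],[0.06,-0.16,0,0,0,0,0.67],[0.075,-0.2,0,0,0,0,0.67],[0.09,-0.235,0,0,0,0,0.67],[0.093,-0.25,0,0,0,0,0.67],[0.093,-0.25,0,0,0,0,0.67],[0.093,-0.25,0,0,0,0,0.67],[0.093,-0.25,0,0,0,0,0.67]]'; python3 tray.py
```

```text
shift [ 0.0931 -0.2545 -0.0024] turn [-0.0002 -0.0028 -0.0008]
time: 38.23
ee_pos: [0.483, -0.3287, 0.183]
tcp_rot: [179.9, -0.6, -180.0]
wrist_force: [-0.7, 0.9, -0.4]
opening: 0.028
y [302.3469 107.051 ] 392 [ 0.4133 -0.3436  0.013 ] [ 0.4129 -0.3434  0.0237]
shift [ 0.0682 -0.0153  0.1789] turn [ 0.0016 -0.0098  0.0015]
y [304.8246 179.8985] 325 [ 0.4855 -0.342   0.013 ] [ 0.4821 -0.3424  0.0227]
shift [-0.004  -0.0138  0.1782] turn [ 0.0016 -0.0098  0.0015]
y [559.1429 266.4135] 133 [ 0.5861 -0.0554  0.013 ] [ 0.5702 -0.0788  0.0395]
y [636.3441 263.5376] 93 [0.5824 0.031  0.013 ] [0.5726 0.012  0.029 ]
[ 0.4832 -0.3285  0.1833] [ 179.9067   -0.5612 -179.9153]
```

```bash
python3 -m inch '[[-0.004,-0.0138,0.04,0.001,-0.008,0.001,0.67],[-0.004,-0.0138,0.08,0.001,-0.008,0.001,0.67],[-0.004,-0.0138,0.12,0.001,-0.008,0.001,0.67],[-0.004,-0.0138,0.155,0.001,-0.008,0.001,0.67],[-0.004,-0.0138,0.17,0.001,-0.008,0.001,0.67],[-0.004,-0.0138,0.179,0.001,-0.008,0.001,0.67],[-0.004,-0.0138,0.179,0.001,-0.008,0.001,0.67],[-0.004,-0.0138,0.179,0.001,-0.008,0.001,0.67]]' 30; python3 -m inch '[[0,0,0,0,0,0,0.75],[0,0,0,0,0,0,0.9],[0,0,0,0,0,0,0.9],[0,0,0,0,0,0,0.9],[0,0,0,0,0,0,0.9]]' 30; python3 -m inch '[[0,0,-0.02,0,0,0,0.9],[0,0,-0.06,0,0,0,0.9],[0,0,-0.1,0,0,0,0.9],[0,0,-0.12,0,0,0,0.9],[0,0,-0.12,0,0,0,0.9]]'
python3 - <<'E'
from h import *
o=telemetry.get_obs(); print(o['opening'],o['ee_pos']); plan([.5755,-.010,.12],[180,0,180])
c,p,d=snap("wrist"); P=cloud(c,d)
for b,s in blobs(hsv(p,(18,110,80),(35,255,255)),40): print(b,s[4],P[int(b[1]),int(b[0])])
E
```

```text
time: 38.95
ee_pos: [0.486, -0.3426, 0.0054]
tcp_rot: [-180.0, -0.0, -180.0]
wrist_force: [0.2, -1.1, 0.1]
opening: 0.0283
time: 39.37
ee_pos: [0.4859, -0.3435, 0.0057]
tcp_rot: [-180.0, 0.0, 180.0]
wrist_force: [1.4, 1.9, 5.7]
opening: 0.0198
time: 39.78
ee_pos: [0.487, -0.3448, 0.1306]
tcp_rot: [-179.7, 0.3, 179.9]
wrist_force: [-0.5, -0.5, 0.5]
opening: 0.0194
0.0193700165781416 [ 0.487  -0.3448  0.1306]
shift [-0.0882  0.335   0.0094] turn [-0.0049  0.005  -0.001 ]
[320.3907 101.6971] 581 [ 0.4124 -0.3438  0.0236]
[317.8964 265.6383] 1515 [ 0.4811 -0.3453  0.1465]
[627.3    293.1167] 60 [ 0.5718 -0.0763  0.0394]
```

```bash
python3 -m inch '[[-0.01,0.035,0,0,0,0,0.9],[-0.02,0.07,0,0,0,0,0.9],[-0.03,0.105,0,0,0,0,0.9],[-0.04,0.14,0,-0.003,0.003,0,0.9],[-0.05,0.175,0,-0.005,0.005,0,0.9],[-0.06,0.21,0,-0.005,0.005,0,0.9],[-0.07,0.245,0,-0.005,0.005,0,0.9],[-0.08,0.28,0,-0.005,0.005,0,0.9],[-0.088,0.31,0,-0.005,0.005,0,0.9],[-0.088,0.335,0,-0.005,0.005,0,0.9],[-0.088,0.335,0.02,-0.005,0.005,0,0.9],[-0.088,0.335,0.02,-0.005,0.005,0,0.9]]';  python3 - <<'E'
from h import *
o=telemetry.get_obs(); print(o['opening']); plan([.5752,-.010,.031],[180,0,180])
E
```

```text
time: 40.83
ee_pos: [0.5718, -0.0071, 0.1002]
tcp_rot: [179.7, -0.7, -179.9]
wrist_force: [-1.1, -0.2, -1.6]
opening: 0.0197
0.019661936433513858
shift [-0.0042 -0.0033  0.0691] turn [ 0.0048 -0.012   0.0016]
```

```bash
python3 -m inch '[[0,0,0.02,0,0,0,0.9],[0,0,0.04,0,0,0,0.9],[0,0,0.04,0,0,0,0.9],[0,0,0.04,0,0,0,0.9]]';  python3 - <<'E'
from h import *
o=telemetry.get_obs(); print(o['opening']); plan([.5752,-.010,.032],[180,0,180])
E
```

```text
time: 41.17
ee_pos: [0.5721, -0.009, 0.0635]
tcp_rot: [179.7, -0.5, 179.9]
wrist_force: [0.9, -0.5, -0.6]
opening: 0.0197
0.01970544027886416
shift [-0.0034 -0.0012  0.0315] turn [ 0.0048 -0.0095 -0.0017]
```

```bash
python3 -m inch '[[-0.003,-0.001,0.01,0.004,-0.008,0,0.9],[-0.003,-0.001,0.022,0.004,-0.008,0,0.9],[-0.003,-0.001,0.029,0.004,-0.008,0,0.9],[-0.003,-0.001,0.031,0.004,-0.008,0,0.9],[-0.003,-0.001,0.031,0.004,-0.008,0,0.9],[-0.003,-0.001,0.031,0.004,-0.008,0,0.76],[-0.003,-0.001,0.031,0.004,-0.008,0,0.7],[-0.003,-0.001,0.031,0.004,-0.008,0,0.7],[-0.003,-0.001,0.031,0.004,-0.008,0,0.7]]'; python3 -m inch '[[0,0,-0.04,0,0,0,0.7],[0,0,-0.08,0,0,0,0.67],[0,0,-0.12,0,0,0,0.67],[0,0,-0.14,0,0,0,0.67],[0,0,-0.14,0,0,0,0.67]]'; python3 mould.py; python3 -c "
from h import *
plan([.41,-.335,.18],[180,0,180])"
```

```text
time: 41.92
ee_pos: [0.5764, -0.0091, 0.0341]
tcp_rot: [179.9, 0.1, 180.0]
wrist_force: [0.2, -0.6, -0.4]
opening: 0.0256
time: 42.33
ee_pos: [0.5779, -0.0093, 0.1799]
tcp_rot: [180.0, 0.6, 180.0]
wrist_force: [1.7, 0.6, 0.4]
opening: 0.0281
[246.3544 176.038 ] [236 165  22  23 395] [ 0.5746 -0.0782  0.029 ] [ 0.5718 -0.0761  0.0393]
[317.9291 176.1916] [307 166  22  22 381] [ 0.5748 -0.0092  0.029 ] [ 0.572  -0.0101  0.0385]
[351.2268 176.3634] [340 166  23  22 388] [0.5749 0.0229 0.029 ] [0.5715 0.0214 0.0405]
[387.1843 176.3965] [376 166  23  22 396] [0.5749 0.0576 0.029 ] [0.5717 0.055  0.0396]
[425.3761 176.5165] [402 166  48  22 819] [0.5751 0.0945 0.029 ] [0.5747 0.0943 0.0284]
[ 0.5772 -0.0093  0.1769] [179.9556   0.4072 179.9565] 0.02794649277372779
shift [ 0.1669 -0.3259 -0.0046] turn [ 0.0008  0.0071 -0.0008]
```

Six in the fold. Third ball now.

```bash
python3 -m inch '[[0.018,-0.035,0,0,0,0,0.67],[0.036,-0.07,0,0,0,0,0.67],[0.054,-0.105,0,0,0.007,0,0.67],[0.072,-0.14,0,0,0.007,0,0.67],[0.09,-0.175,0,0,0.007,0,0.67],[0.108,-0.21,0,0,0.007,0,0.67],[0.126,-0.245,0,0,0.007,0,0.67],[0.144,-0.28,0,0,0.007,0,0.67],[0.155,-0.31,0,0,0.007,0,0.67],[0.163,-0.326,0,0,0.007,0,0.67],[0.163,-0.326,0,0,0.007,0,0.67],[0.163,-0.326,0,0,0.007,0,0.67]]'; python3 -m inch '[[0,0,0,0,0,0,0.67],[0,0,0,0,0,0,0.67]]'; python3 tray.py
```

```text
time: 43.38
ee_pos: [0.4118, -0.3355, 0.1718]
tcp_rot: [179.9, -0.4, 179.8]
wrist_force: [-0.4, 0.3, 0.6]
opening: 0.0282
time: 43.55
ee_pos: [0.413, -0.3341, 0.1726]
tcp_rot: [179.9, -0.3, -180.0]
wrist_force: [-1.0, 0.9, 0.3]
opening: 0.0281
y [308.4012 179.8692] 344 [ 0.4135 -0.3434  0.013 ] [ 0.4096 -0.3435  0.0245]
shift [-0.0013 -0.0095  0.1677] turn [ 0.0012 -0.0054  0.0007]
y [611.4928 324.8043] 414 [0.5884 0.0102 0.013 ] [ 0.5687 -0.0159  0.0352]
y [633.9899 323.407 ] 199 [0.5864 0.036  0.013 ] [0.5705 0.0123 0.0313]
y [556.6698 327.5943] 106 [ 0.5924 -0.0532  0.013 ] [ 0.5695 -0.078   0.0388]
[ 0.4131 -0.3341  0.1728] [ 179.9312   -0.3114 -179.9605]
```

```bash
python3 -m inch '[[-0.001,-0.0095,0.04,0.001,-0.004,0,0.67],[-0.001,-0.0095,0.08,0.001,-0.004,0,0.67],[-0.001,-0.0095,0.12,0.001,-0.004,0,0.67],[-0.001,-0.0095,0.145,0.001,-0.004,0,0.67],[-0.001,-0.0095,0.16,0.001,-0.004,0,0.67],[-0.001,-0.0095,0.168,0.001,-0.004,0,0.67],[-0.001,-0.0095,0.168,0.001,-0.004,0,0.67],[-0.001,-0.0095,0.168,0.001,-0.004,0,0.67]]' 30; python3 -m inch '[[0,0,0,0,0,0,0.75],[0,0,0,0,0,0,0.9],[0,0,0,0,0,0,0.9],[0,0,0,0,0,0,0.9],[0,0,0,0,0,0,0.9]]' 30; python3 -m inch '[[0,0,-0.02,0,0,0,0.9],[0,0,-0.06,0,0,0,0.9],[0,0,-0.1,0,0,0,0.9],[0,0,-0.12,0,0,0,0.9],[0,0,-0.12,0,0,0,0.9]]'
python3 - <<'E'
from h import *
o=telemetry.get_obs(); print(o['opening'],o['ee_pos']); plan([.5755,-.044,.11],[180,0,180])
c,p,d=snap("wrist"); P=cloud(c,d)
for b,s in blobs(hsv(p,(18,110,80),(35,255,255)),40): print(b,s[4],P[int(b[1]),int(b[0])])
E
```

```text
time: 44.27
ee_pos: [0.4134, -0.3443, 0.0058]
tcp_rot: [-180.0, -0.0, -180.0]
wrist_force: [-0.0, 0.3, -0.4]
opening: 0.0283
time: 44.68
ee_pos: [0.4135, -0.345, 0.0062]
tcp_rot: [-179.9, 0.0, 180.0]
wrist_force: [0.5, 1.2, 6.5]
opening: 0.0196
time: 45.1
ee_pos: [0.4145, -0.346, 0.1308]
tcp_rot: [-179.7, 0.3, 179.9]
wrist_force: [0.3, -1.1, 0.1]
opening: 0.0196
0.0196176298970916 [ 0.4145 -0.346   0.1308]
shift [-0.1606  0.3022  0.02  ] turn [-0.0054  0.0048 -0.0009]
[317.9029 265.8682] 1472 [ 0.4083 -0.3464  0.1473]
[604.7755 357.3673] 49 [ 0.5706 -0.0764  0.0392]
```

```bash
python3 -m inch '[[-0.018,0.033,0,0,0,0,0.9],[-0.036,0.066,0,0,0,0,0.9],[-0.054,0.1,0,0,0,0,0.9],[-0.072,0.133,0,-0.005,0.005,0,0.9],[-0.09,0.166,0,-0.005,0.005,0,0.9],[-0.108,0.2,0,-0.005,0.005,0,0.9],[-0.126,0.235,0,-0.005,0.005,0,0.9],[-0.144,0.27,0,-0.005,0.005,0,0.9],[-0.161,0.302,0,-0.005,0.005,0,0.9],[-0.161,0.302,0.02,-0.005,0.005,0,0.9],[-0.161,0.302,0.04,-0.005,0.005,0,0.9],[-0.161,0.302,0.05,-0.005,0.005,0,0.9]]'; python3 -m inch '[[0,0,0,0,0,0,0.9],[0,0,0,0,0,0,0.9],[0,0,0,0,0,0,0.9]]'
python3 - <<'E'
from h import *
o=telemetry.get_obs(); print(o['opening']); plan([.5752,-.0437,.032],[180,0,180])
E
```

```text
time: 46.15
ee_pos: [0.5727, -0.0417, 0.071]
tcp_rot: [179.7, -0.6, -180.0]
wrist_force: [-0.6, -0.8, -1.1]
opening: 0.0196
time: 46.4
ee_pos: [0.5743, -0.0431, 0.0756]
tcp_rot: [179.7, -0.3, 179.9]
wrist_force: [1.1, 0.6, -0.2]
opening: 0.0191
0.019130690598926154
shift [-0.0012 -0.0008  0.0436] turn [ 0.0047 -0.0054 -0.0016]
```

```bash
python3 -m inch '[[-0.001,-0.001,0.015,0.003,-0.004,0,0.9],[-0.001,-0.001,0.03,0.003,-0.004,0,0.9],[-0.001,-0.001,0.039,0.003,-0.004,0,0.9],[-0.001,-0.001,0.043,0.003,-0.004,0,0.9],[-0.001,-0.001,0.043,0.003,-0.004,0,0.9],[-0.001,-0.001,0.043,0.003,-0.004,0,0.76],[-0.001,-0.001,0.043,0.003,-0.004,0,0.7],[-0.001,-0.001,0.043,0.003,-0.004,0,0.7],[-0.001,-0.001,0.043,0.003,-0.004,0,0.7]]'; python3 -m inch '[[0,0,-0.04,0,0,0,0.7],[0,0,-0.08,0,0,0,0.6],[0.02,0,-0.12,0,0,0,0.4],[0.05,0,-0.16,0,0,0,0.2],[0.08,0,-0.2,0,0,0,0],[0.08,0,-0.22,0,0,0,0],[0.08,0,-0.22,0,0,0,0],[0.08,0,-0.22,0,0,0,0]]'; python3 mould.py w10.png
python3 - <<'E'
from h import *
snap("side","s6.png",(200,120,420,300),3.5)
E
```

```text
time: 47.15
ee_pos: [0.5752, -0.0434, 0.0325]
tcp_rot: [179.9, -0.1, 180.0]
wrist_force: [-0.4, -0.1, 0.5]
opening: 0.0257
time: 47.82
ee_pos: [0.4958, -0.0438, 0.2549]
tcp_rot: [179.9, 0.2, 179.9]
wrist_force: [0.2, 0.2, -0.6]
opening: 0.0852
[290.8073 224.4174] [283 217  17  16 218] [ 0.5748 -0.0781  0.029 ] [ 0.5697 -0.0781  0.0394]
[317.9124 224.47  ] [310 217  17  16 217] [ 0.5749 -0.0435  0.029 ] [ 0.5699 -0.0446  0.0389]
[344.9677 224.4793] [337 217  17  16 217] [ 0.5749 -0.009   0.029 ] [ 0.57   -0.0111  0.0388]
[370.0995 224.543 ] [362 217  17  16 221] [0.575  0.0231 0.029 ] [0.5697 0.021  0.0394]
[397.1847 224.5045] [389 217  17  16 222] [0.5749 0.0577 0.029 ] [0.5704 0.0549 0.0378]
[426.083  224.5895] [409 217  35  17 458] [0.5751 0.0946 0.029 ] [0.5747 0.0948 0.0279]
[ 0.4957 -0.0438  0.2528] [179.9045   0.0086 179.9534] 0.08539958019245851
```

View pics/w10.png

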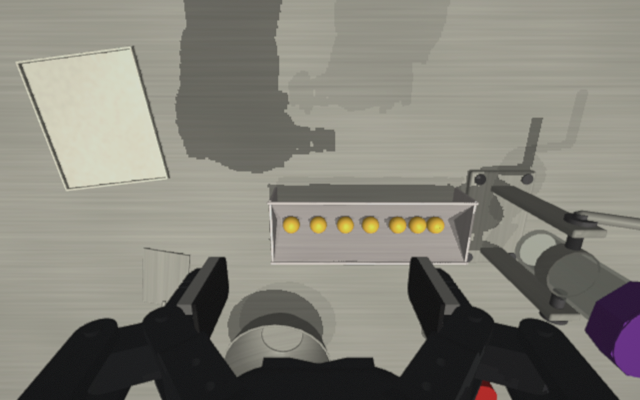

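View pics/s6.png

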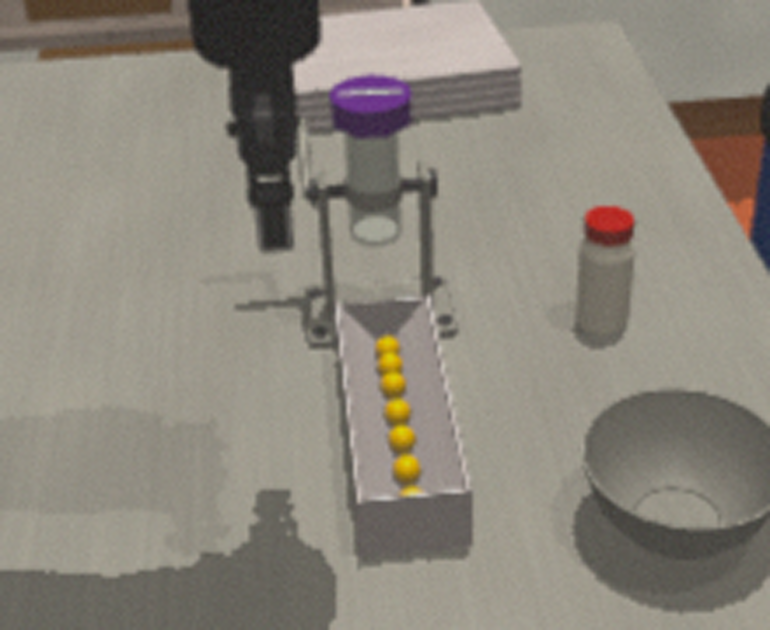

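Seven dragees lie in one row in the fold, the tray and jar are empty, and the jar is upright with the cap on. Handing in.

```bash
python3 -c "
from workcell import order
print(order.job_done())"
```

```text
the job is handed in; nothing more can be done
None
```

I handed the job in at about 48 s. I opened the cap, poured out the jar, brought it upright and locked the cap again. Then I added the three loose dragees from the tray.

**Dragees:** all 7 (4 from the jar, 3 from the tray) lie in a single row along the fold, on one line (x about 0.575 m) and at one height. The jar and the tray are empty. One poured dragee had wedged on top of two others; I nudged it down into the row with the fingers.

**Cap:** it is back at its original locked height (top at 0.2255 m) and held when I pulled up on it with about 4 N. It sits about 4° past its starting angle, which is where the stop should be. While turning, I pushed it to about 7° before easing back, a little further than the stated 4°.

**Jar tilt:** the crank first left the jar about 2° short of upright. I pressed the bar down to the stop, and at the last measurement it matched its starting position to within about 0.4 mm.

I never touched the bowl, the shaker or the spatula. They look in place in the last pictures, but I did not measure them.

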